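# Lay out the sealing and stamping station

### The arm

A 7-joint arm with a two-finger parallel gripper is mounted at the origin on a cart in front of the work surface, level with it; the furniture and walls round the work are solid. World frame = base frame: x ahead of the robot, y to its left, z up, the work surface at z = 0. Lengths are in m, angles in rad, forces in N, time in s.
With the tool pointing down it reaches from about 0.425 to 0.875 m from the base axis. Payload 4.7 kg.
Tool frame: the origin (TCP) lies between the finger pads; the fingertips stand 22 mm ahead of it and the grasp point (between the pads) lies 3 mm ahead of it; z points along the fingers, y is the line along which they close (so a half turn about z gives the same grasp; the last joint's range is limited). The gripper opens to 87 mm and grips with 3 to 60 N. Pads are 19 mm wide; open, the fingers measure 117 mm over their backs; the gripper's body (75 mm by 190 mm) begins 51 mm behind the grasp point.
Start: joints at [-1.096, 0.321, -0.07, 1.45, 0.023, 1.371, -0.057], TCP at [0.289, 0.582, 0.245] pointing down, gripper open.
Joint ranges: [-2.86, 2.86], [-0.3, 2.09], [-1.38, 1.24], [0.06, 2.45], [-1.56, 4.7], [0.09, 2.05], [-2.69, 2.69]. Speed limits (rad/s): [2.57, 2.57, 3.14, 3.14, 3.14, 3.14, 3.14].

### API

Orientations are given as a rotation vector (axis times angle).
In Python, from bench import ctrl gives the robot as it stands. The module is installed in compiled form; this text tells all that it offers.
- The arm moves only by the tool send_rows, never from a script. Its argument "motion" is a list of rows, each an object with "claw": the opening, from -1 (shut) to 1 (fully open); "slide": the shift along the tool's x, y, z in mm, a list of three; "delta_rot": the turn, a rotation vector about the tool's x, y, z in rad, a list of three. In form: [{"claw": claw, "slide": [x, y, z], "delta_rot": [ax, ay, az]}, ...]. A call has 1 to 5 rows; each row is the pose to reach, as a shift and turn from the pose commanded when the call began, along the tool's axes at that moment; what a row does not reach only later rows make up. A row lasts 1/10 s, in which the tool goes at most 50 mm and 8.59 degrees, less where a joint would pass 70% of its speed; a pose out of reach is approached as far as the arm can. A call with a gripper value outside its range is refused whole. The fingers move at their own pace and stop on an object; "grip_force" is the grip in N (left out, the last holds). Time passes only in rows, so rows that repeat a pose let the fingers close. It gives the time, the measured TCP pose, the force, the opening and the grip force at its end, in the units of the state.
- ctrl.get_state(): the state, without advancing time (a new reading comes with each control period).
- ctrl.get_image(name): name is "scene" or "top" or "wrist"; returns a dict with "color" (480x640x3 uint8, blue, green, red), "fx", "fy", "cx", "cy" (pixels), "k1" (the pictures are not rectified: a ray, as slopes to the right and down, at radius r is drawn at 1 + k1 r^2 times it, then the intrinsics apply), "pose" (4x4, takes a point from camera to world coordinates). Camera axes: x right, y down, z forward; pixel columns grow to the right and rows downward; lengths in m; the calibration is good to about 2 mm. A picture is of the moment at which its call begins. There is no depth.
- ctrl.close_job(): hands the job in; it is judged then, once.
The state is a dict: "time": time; "joint_positions": joint angles; "qd": joint speeds; "joint_torque": joint torques, N m; "position": TCP position; "tool_rot": TCP orientation; "ft_force": force on the tool from outside, world axes, zero at the start; "torque": the same for the moment, N m; "grip_width": opening from 0.0 (shut) to 1.0 (fully open); "grip_force": force on a finger pad.
Only numpy, scipy, OpenCV 4.12 (cv2) and the standard library are available. Lean on these libraries where they do the work, as an engineer would, in place of code of your own. Each camera call takes 0.05 s, during which the arm holds its last target. There are 200 camera calls.

### The job

Lay out the sealing station: stand the seal stamp on its die in the small round stand, set the capped ink jar upright in the wide round coaster, and lay the red wax stick flat in the long narrow tray. Set the wooden stamp block, rubber side down and its long side along the long metal stop, on the flat corner jig and push it home until it is flush against both metal stops. Let go of everything, and do not shift or knock over the glass rinse jar.

Things in the scene. Friction and masses are not known exactly. Their poses are not given: they have to be found in the camera images.
- seal_stamp: Wax seal stamp: turned brown wooden grip on a brass die, standing upright. 90 mm tall; the grip (up to 28 mm across, round) spans 24 to 90 mm above the origin, the die is 24 mm across. Origin at the centre of its underside, z up the handle. Loose, about 75 g.
- ink_jar: Small ink jar with a black screw cap that is fixed on, standing on the bare table (jars on the green mats are not meant). 35 mm tall; jar 40 mm across, cap 46 mm across and 19 to 35 mm above the origin. Origin at the centre of its underside, z up. Loose, about 55 g.
- wax_stick: Stick of red sealing wax lying flat, 11 mm (x) by 85 mm (y, its length) by 11 mm high. Origin at the centre of its underside, z up. Loose, about 20 g.
- stamp_block: Rubber stamp on a pale wooden block, 38 mm (x) by 62 mm (y) by 26 mm high, the lowest 4 mm black rubber, a thin dark rectangle inlaid in the top. The two ends are alike. Origin at the centre of its underside, z up. Loose, about 60 g.
- stamp_stand: Holder for the seal stamp: round brown wooden stand, 62 mm across and 14 mm high, with a round well 42 mm across whose floor is 5 mm above the origin (9 mm deep). Origin at the centre of its underside, z up. Fixed on the table (z = 0).
- jar_coaster: Holder for the ink jar: wide round brown wooden coaster, 82 mm across and 11 mm high, with a round well 62 mm across whose floor is 5 mm above the origin (6 mm deep). Origin at the centre of its underside, z up. Fixed on the table (z = 0).
- wax_tray: Holder for the wax stick: narrow brown wooden tray, 38 mm (x) by 114 mm (y, its length) and 10 mm high, with a recess 26 mm by 102 mm whose floor is 6 mm above the origin (4 mm deep). Origin at the centre of its underside, z up. Fixed on the table (z = 0).
- corner_jig: Place for the block: brown board 80 (x) by 104 mm (y), top at z 6 mm; two aluminium stops 8 mm wide, 8 mm above the top, on its +x edge (long stop, along y, inner face x = +32 mm) and +y edge (short stop, along x, inner face y = +44 mm); other edges open. Block home: long side on the long stop, its origin at (+13, +13, 6) mm here. Origin centre of underside, z up. Fixed on the table (z = 0).
- rinse_jar: Bystander, leave it where it stands: round clear glass rinse jar, 65 mm across, 81 mm tall. Origin at the centre of its underside, z up. Loose.

How it is judged:
By the outcome, as a careful person would: the job done as asked, in the order asked, and still so for the second after the job is handed in, with the robot touching nothing.
It also fails if it takes over 125 s, if anything falls off the work surface, if the arm or the gripper's body presses on something with over 40 N, if the wrist force passes 120 N, or if a joint passes its speed limit or range.

## Working session

There is one attempt and no reset: what is moved stays moved. The work goes in short steps, Python scripts to look and compute and a tool call to move; the robot and the scene stay as the last step left them, time stands still between calls to the robot, and variables do not carry over. Pictures are saved under pics/ and viewed, at most 14 in all, crops included, and the job is handed in when it is done.

Besides the shell and the picture viewer there is one more tool, called after "Emit:" as name([rows], argument=value, ...), one row to a line, values as JSON. send_rows: Moves the arm, as the interface text tells. Its arguments: {"type":"object","properties":{"motion":{"type":"array","items":{"type":"object","properties":{"claw":{"type":"number"},"slide":{"type":"array","items":{"type":"number"}},"delta_rot":{"type":"array","items":{"type":"number"}}}}},"grip_force":{"type":"number"}},"required":["motion"]}

```bash
mkdir -p pics
cat > h.py <<'E'
import numpy as np, cv2
from bench import ctrl
from scipy.spatial.transform import Rotation as R
def snap(cam,fn=None):
    d=ctrl.get_image(cam)
    if fn: cv2.imwrite('pics/'+fn,d['color'])
    np.savez('pics/'+cam+'.npz',**{k:np.array(v) for k,v in d.items()})
    return d
def load(cam): return dict(np.load('pics/'+cam+'.npz'))
def p2w(d,u,v,z):
    K=np.array([[d['fx'],0,d['cx']],[0,d['fy'],d['cy']],[0,0,1]],float)
    x=cv2.undistortPointsIter(np.array([[[u,v]]],float),K,np.array([float(d['k1']),0,0,0]),None,None,(3,50,1e-9))[0,0]
    T=np.array(d['pose']); r=T[:3,:3]@np.array([x[0],x[1],1]); o=T[:3,3]
    return o+r*(z-o[2])/r[2]
def w2p(d,P):
    T=np.array(d['pose']); c=T[:3,:3].T@(np.array(P)-T[:3,3]); x=c[:2]/c[2]; x=x*(1+d['k1']*(x@x))
    return np.array([x[0]*d['fx']+d['cx'],x[1]*d['fy']+d['cy']])
def tool(P,yaw=None):
    "slide & yaw delta (tool axes) to get TCP to P"
    s=ctrl.get_state(); M=R.from_rotvec(s['tool_rot']).as_matrix()
    return (M.T@(np.array(P)-np.array(s['position'])))*1000
E
python3 - <<'E'
from h import *
for c in ['scene','top']:
    d=snap(c,c+'0.png'); print(c,np.round(d['pose'],3).tolist(),d['fx'],d['k1'])
s=ctrl.get_state(); print(s); print(R.from_rotvec(s['tool_rot']).as_matrix().round(3))
E
```

```text
scene [[0.883, -0.257, 0.393, -0.011], [-0.469, -0.486, 0.737, -0.935], [0.002, -0.835, -0.55, 0.812], [0.0, 0.0, 0.0, 1.0]] 580.6865079220277 -0.06808521471838394
top [[0.0, -0.98, 0.197, 0.296], [-1.0, 0.001, 0.009, 0.076], [-0.009, -0.197, -0.98, 1.109], [0.0, 0.0, 0.0, 1.0]] 555.4914402980414 -0.05249478898908188
{'time': 0.1, 'joint_positions': array([-1.09591568,  0.32174629, -0.07008593,  1.45155436,  0.02263375,
        1.37076973, -0.05690314]), 'qd': array([-0.00087597, -0.00228371, -0.00105859, -0.00152511, -0.00011947,
        0.0004773 ,  0.00094199]), 'joint_torque': array([-1.55172097e-04, -4.92575240e+01, -4.05926127e-01, -3.13400066e+01,
       -6.41472358e-02,  3.95046780e-02,  9.04824128e-05]), 'position': array([0.28887239, 0.58178219, 0.24357185]), 'tool_rot': array([-7.17295965e-01, -3.05833699e+00,  2.62361095e-03]), 'ft_force': array([ 0.78517397, -0.00685403, -0.85832063]), 'torque': array([ 0.04003177,  0.03221426, -0.01554575]), 'grip_force': 0.0, 'grip_width': 0.9993895185176059}
[[-0.896  0.445 -0.001]
 [ 0.445  0.896 -0.002]
 [-0.    -0.002 -1.   ]]
```

View pics/top0.png

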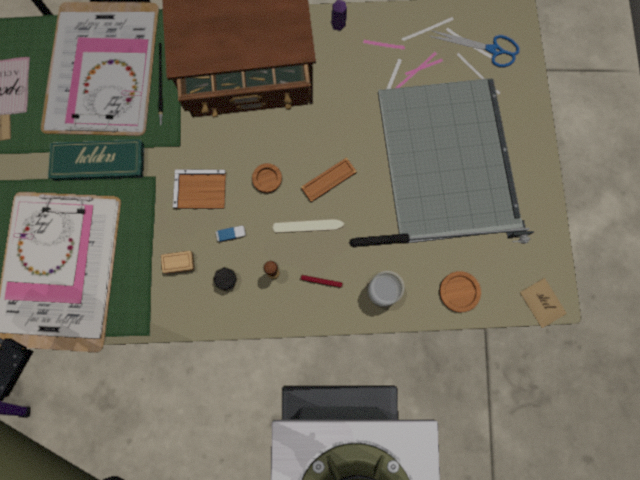

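View pics/scene0.png

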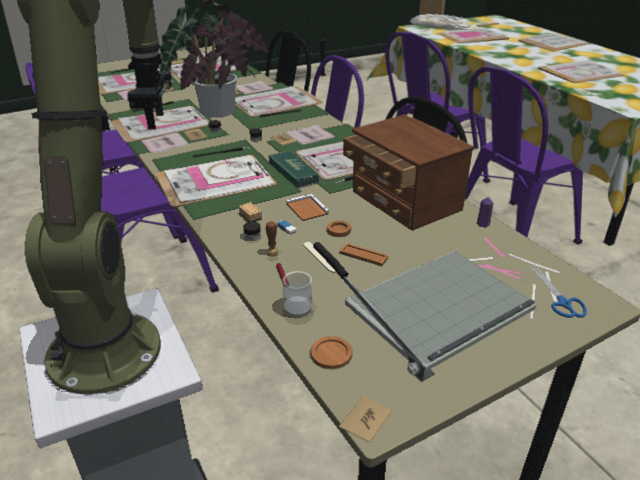

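The top view shows the block (177,262), ink jar (225,279), stamp (271,269), wax (321,281), rinse jar (386,289), coaster (460,292), tray (328,180), stand (267,178) and jig (200,189). The cabinet is behind the jig. I'll enlarge these.

Run:
```python
from h import *
im=load('top')['color']
cv2.imwrite('pics/c1.png',cv2.resize(im[155:305,155:355],None,fx=4,fy=4,interpolation=cv2.INTER_CUBIC))
d=load('top')
for n,u,v,z in [('block',177,262,.026),('jar',225,279,.035),('stamp',271,269,.09),('wax',321,281,.011),('coaster',460,292,.011),('tray',328,180,.01),('stand',267,178,.014),('jig',200,189,.006),('cabBL',185,115,0),('cabBR',312,103,0),('rinse',386,289,.08)]: print(n,p2w(d,u,v,z).round(3))
```

```text
block [0.457 0.347 0.026]
jar [0.422 0.249 0.035]
stamp [0.434 0.155 0.09 ]
wax [0.421 0.062 0.011]
coaster [ 0.398 -0.213  0.011]
tray [0.629 0.047 0.01 ]
stand [0.633 0.172 0.014]
jig [0.612 0.311 0.006]
cabBL [0.779 0.352 0.   ]
cabBR [0.805 0.079 0.   ]
rinse [ 0.398 -0.058  0.08 ]
```

View pics/c1.png

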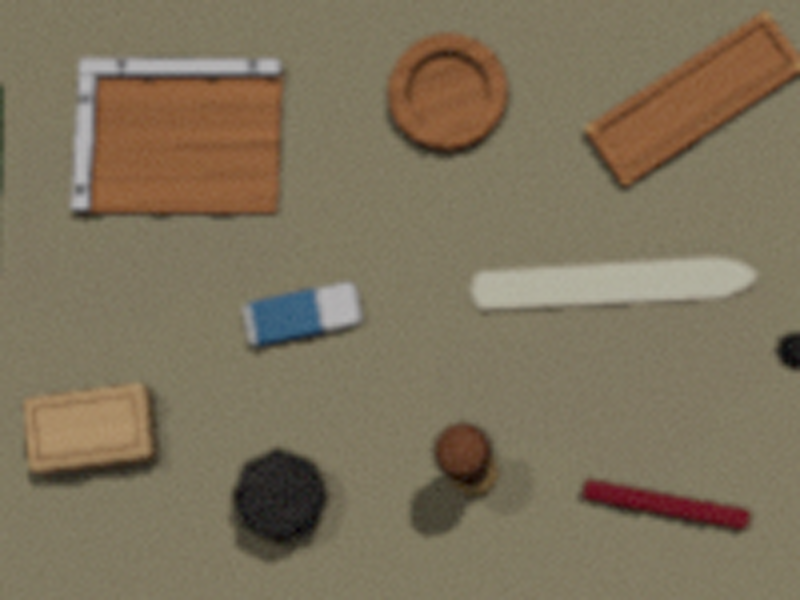

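```bash
cat >> h.py <<'E'
def plan(P,yaw,tilt=None):
    "slide(mm), delta_rot to reach TCP P with tool-y at world angle yaw (deg, nearest mod 180), pointing down"
    s=ctrl.get_state(); M=R.from_rotvec(s['tool_rot']); a=np.arctan2(*M.as_matrix()[[1,0],[1,1]])
    y=np.radians(yaw)
    t=np.array([np.cos(y),np.sin(y),0]); Rt=np.c_[np.cross(t,[0,0,-1]),t,[0,0,-1]]
    sl=M.as_matrix().T@(np.array(P)-s['position'])*1000
    rv=(M.inv()*R.from_matrix(Rt)).as_rotvec()
    print('slide',sl.round(1),'rot',rv.round(3),'| pos',np.round(s['position'],4),'yaw',np.degrees(a).round(1),'j',np.round(s['joint_positions'],2),'t',round(s['time'],1))
    return sl,rv
E
python3 - <<'E'
from h import *
d=load('top')
c=lambda U,V,z: p2w(d,155+(U+.5)/4-.5,155+(V+.5)/4-.5,z)
def ang(a,b): v=b-a; return np.degrees(np.arctan2(v[1],v[0])).round(1), (np.linalg.norm(v)*1000).round(1)
print('stand',c(448,93,.014).round(4), ang(c(388,93,.014),c(508,93,.014)))
print('tray',c(695.5,100,.01).round(4),ang(c(585,130,.01),c(766,14,.01)),ang(c(585,130,.01),c(625,186,.01)))
print('wax',c(667,504,.011).round(4),ang(c(586,491,.011),c(748,519,.011)))
print('jar',c(280,496,.035).round(4),ang(c(234,496,.035),c(326,496,.035)))
print('stamp',c(463,450,.08).round(4),c(480,479,.012).round(4))
b=[c(24,397,.026),c(145,383,.026),c(153,457,.026),c(30,473,.026)]
print('block',np.mean(b,0).round(4),ang(b[0],b[1]),ang(b[3],b[2]),ang(b[0],b[3]))
print('jig long',ang(c(80,58,.014),c(282,60,.014)),'short',ang(c(80,58,.014),c(72,212,.014)),'innercorner(top)',c(96,77,.014).round(4))
print('outer TL',c(80,58,.014).round(4),'TR',c(282,60,.014).round(4),'BR',c(278,214,.006).round(4),'BL',c(72,213,.014).round(4))
im=cv2.resize(d['color'][240:340,340:500],None,fx=5,fy=5,interpolation=cv2.INTER_CUBIC); cv2.imwrite('pics/c2.png',im)
s=np.array(load('scene')['color'])
im=cv2.resize(s[180:280,230:390],None,fx=5,fy=5,interpolation=cv2.INTER_CUBIC); cv2.imwrite('pics/c3.png',im)
E
```

```text
stand [0.6331 0.1727 0.014 ] (np.float64(-90.2), np.float64(61.7))
tray [0.6302 0.0455 0.01  ] (np.float64(-56.4), np.float64(112.6)) (np.float64(-145.4), np.float64(36.1))
wax [0.4216 0.061  0.011 ] (np.float64(-99.9), np.float64(81.5))
jar [0.4228 0.2496 0.035 ] (np.float64(-90.0), np.float64(44.9))
stamp [0.4391 0.1572 0.08  ] [0.434  0.1539 0.012 ]
block [0.4579 0.3475 0.026 ] (np.float64(-83.4), np.float64(60.6)) (np.float64(-82.5), np.float64(61.3)) (np.float64(-172.6), np.float64(38.3))
jig long (np.float64(-90.9), np.float64(105.1)) short (np.float64(-180.0), np.float64(82.2)) innercorner(top) [0.6425 0.3551 0.014 ]
outer TL [0.6528 0.364  0.014 ] TR [0.6512 0.2588 0.014 ] BR [0.5713 0.2596 0.006 ] BL [0.5701 0.3639 0.014 ]
```

View pics/c2.png

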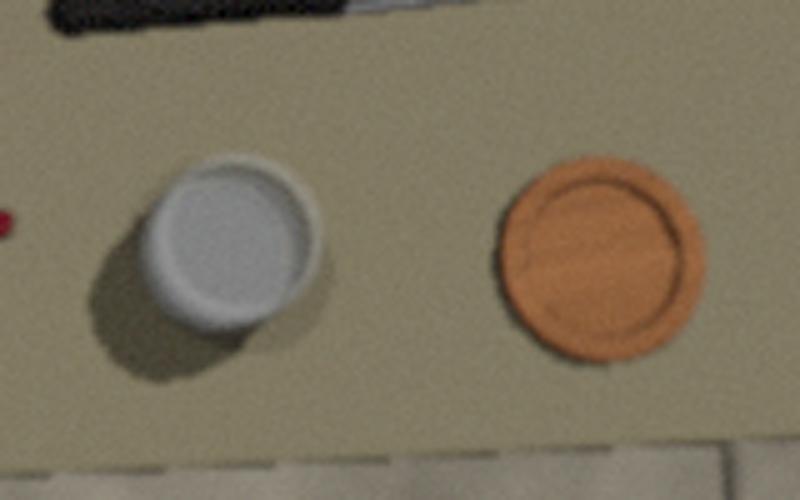

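View pics/c3.png

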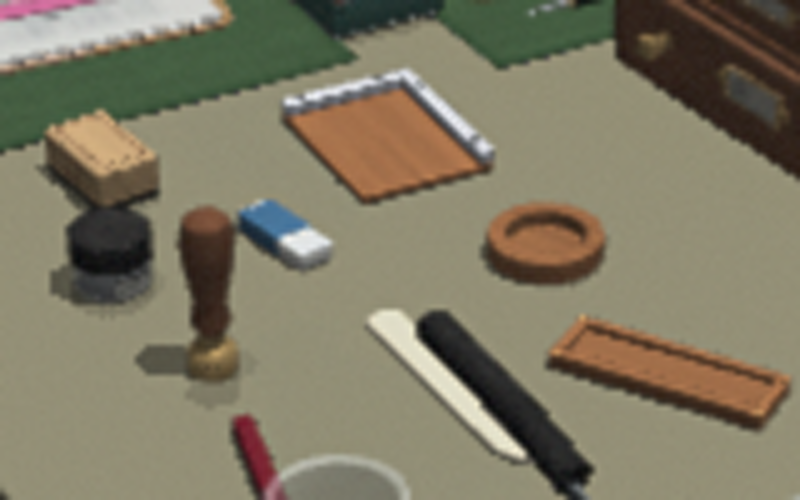

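Crop c2: coaster centre (603,258), rinse jar top (235,243). Crop c3: the stamp axis runs from (208,220) to (213,365), the handle end is at (435,325), and the jig, stand and tray are clear.

Run:
```python
from h import *
d=load('top'); s=load('scene')
c=lambda U,V,z: p2w(s,230+(U+.5)/5-.5,180+(V+.5)/5-.5,z).round(4)
print('coaster',p2w(d,340+603.5/5-.5,240+258.5/5-.5,.011).round(4))
print('stamp',c(211,300,.045),c(213,362,.012)); print('stand',c(546,240,.014)); print('jar cap',c(110,224,.035))
print('tray',c(668,366,.010)); print('block',c(101,143,.026)); print('jig corner out',c(405,69,.014),'stop end',c(283,98,.014),'stop end long',c(494,152,.014))
for z in [0,.02,.04,.06]: print('handle',z,p2w(d,350,242,z).round(3),c(435,325,z))
plan([.436,.155,.2],64)
for i in [1]:
  w=snap('wrist')
```

```text
coaster [ 0.4    -0.2137  0.011 ]
stamp [0.4339 0.1527 0.045 ] [0.4315 0.1486 0.012 ]
stand [0.6281 0.1675 0.014 ]
jar cap [0.4228 0.2555 0.035 ]
tray [0.6271 0.0446 0.01  ]
block [0.455  0.3485 0.026 ]
jig corner out [0.6473 0.3651 0.014 ] stop end [0.5714 0.367  0.014 ] stop end long [0.6474 0.2591 0.014 ]
handle 0 [0.501 0.002 0.   ] [0.5503 0.1428 0.    ]
handle 0.02 [0.498 0.004 0.02 ] [0.5365 0.1162 0.02  ]
handle 0.04 [0.494 0.005 0.04 ] [0.5227 0.0897 0.04  ]
handle 0.06 [0.49  0.006 0.06 ] [0.5089 0.0632 0.06  ]
slide [-321.5 -316.8   44.1] rot [-0.002  0.    -0.007] | pos [0.2889 0.5818 0.2436] yaw 63.6 j [-1.1   0.32 -0.07  1.45  0.02  1.37 -0.06] t 0.1
```

Emit:
send_rows([
  {"claw": 1,"slide": [-322,-317,50],"delta_rot": [0,0,0.76]},
  {"claw": 1,"slide": [-322,-317,50],"delta_rot": [0,0,0.76]},
  {"claw": 1,"slide": [-322,-317,50],"delta_rot": [0,0,0.76]},
  {"claw": 1,"slide": [-322,-317,50],"delta_rot": [0,0,0.76]},
  {"claw": 1,"slide": [-322,-317,50],"delta_rot": [0,0,0.76]},
], grip_force=15)

```text
time: 0.65
position: [0.3704, 0.3452, 0.2167]
tool_rot: [-1.796, -2.578, -0.0]
ft_force: [1.5, -0.1, -0.0]
grip_width: 1.001
grip_force: 0.0
```

```bash
python3 -c "
from h import *
plan([.435,.154,.19],20)"
```

```text
slide [-201.8   -5.7   26.6] rot [-0.    -0.     0.005] | pos [0.3704 0.3452 0.2167] yaw 20.3 j [-0.92  0.03  0.12  1.84 -0.    1.27 -0.45] t 0.7
```

Emit:
send_rows([
  {"claw": 1,"slide": [-202,-6,27],"delta_rot": [0,0,0]},
  {"claw": 1,"slide": [-202,-6,27],"delta_rot": [0,0,0]},
  {"claw": 1,"slide": [-202,-6,27],"delta_rot": [0,0,0]},
  {"claw": 1,"slide": [-202,-6,27],"delta_rot": [0,0,0]},
  {"claw": 1,"slide": [-202,-6,27],"delta_rot": [0,0,0]},
])

```text
time: 1.15
position: [0.437, 0.149, 0.1893]
tool_rot: [1.801, 2.573, -0.004]
ft_force: [-0.1, -0.4, 0.6]
grip_width: 1.002
grip_force: 0.0
```

```bash
python3 -c "
from h import *
d=snap('wrist','w1.png'); print(np.round(d['pose'],3).tolist(),d['fx'])
for P in [(.435,.154,0),(.435,.154,.09)]: print(w2p(d,P))
plan([.435,.154,.063],20)"
```

```text
[[0.939, 0.331, 0.087, 0.412], [0.343, -0.907, -0.245, 0.216], [-0.002, 0.26, -0.966, 0.329], [0.0, 0.0, 0.0, 1.0]] 376.59009630285954
[321.6785249  218.21416094]
[321.95939829 245.07473456]
slide [  2.5  -0.6 126.6] rot [-0.001  0.     0.003] | pos [0.4365 0.152  0.1896] yaw 20.2 j [-0.72 -0.05  0.32  1.98  0.02  1.21 -0.06] t 1.2
```

View pics/w1.png

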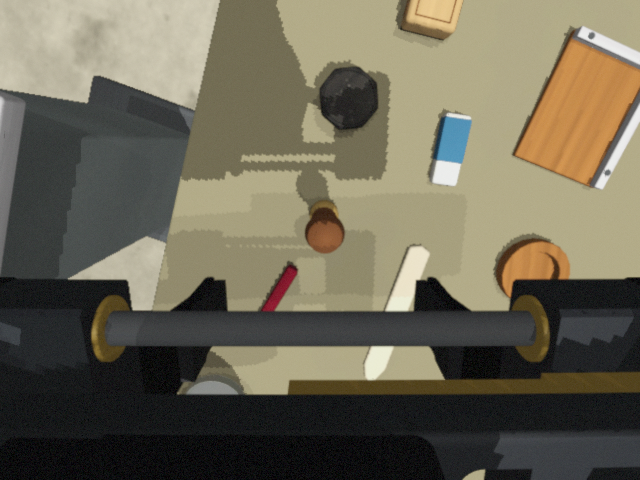

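Wrist view: stamp top at (324,232), die at (322,210), jar cap at (349,97), stand at (534,272).

```bash
python3 -c "
from h import *
d=load('wrist')
for n,u,v,z in [('stamptop',324.5,232,.08),('die',322,211,.015),('cap',349,97,.035),('stand',533.5,273,.014),('waxend',291,268,.011)]: print(n,p2w(d,u,v,z).round(4))
print(d['pose'][:3,3])
"
```

```text
stamptop [0.4344 0.1607 0.08  ]
die [0.4321 0.1627 0.015 ]
cap [0.4202 0.2525 0.035 ]
stand [0.6282 0.1749 0.014 ]
waxend [0.4241 0.1043 0.011 ]
[0.41174966 0.21553532 0.3290103 ]
```

Emit:
send_rows([
  {"claw": 1,"slide": [5,0,30],"delta_rot": [0,0,-0.7]},
  {"claw": 1,"slide": [5,0,30],"delta_rot": [0,0,-0.7]},
  {"claw": 1,"slide": [5,0,30],"delta_rot": [0,0,-0.7]},
  {"claw": 1,"slide": [5,0,30],"delta_rot": [0,0,-0.7]},
  {"claw": 1,"slide": [5,0,30],"delta_rot": [0,0,-0.7]},
])

```text
time: 1.7
position: [0.4334, 0.1624, 0.16]
tool_rot: [-0.782, -3.042, -0.0]
ft_force: [-0.7, -0.9, -0.4]
grip_width: 1.0
grip_force: 0.0
```

Emit:
send_rows([
  {"claw": 1,"slide": [0,0,0],"delta_rot": [0,0,-0.52]},
  {"claw": 1,"slide": [0,0,0],"delta_rot": [0,0,-0.52]},
  {"claw": 1,"slide": [0,0,0],"delta_rot": [0,0,-0.52]},
  {"claw": 1,"slide": [0,0,0],"delta_rot": [0,0,-0.52]},
  {"claw": 1,"slide": [0,0,0],"delta_rot": [0,0,-0.52]},
])

```text
time: 2.2
position: [0.4335, 0.1623, 0.1601]
tool_rot: [0.018, -3.141, -0.001]
ft_force: [0.3, 0.3, 1.6]
grip_width: 0.998
grip_force: 0.0
```

```bash
python3 -c "
from h import *
plan([.434,.157,.063],90)"
```

```text
slide [-0.5 -5.3 97.1] rot [ 0.    -0.     0.011] | pos [0.4335 0.1623 0.1601] yaw 90.7 j [-0.74 -0.02  0.33  2.02  0.01  1.15  1.16] t 2.2
```

Emit:
send_rows([
  {"claw": 1,"slide": [0,-5,40],"delta_rot": [0,0,0.01]},
  {"claw": 1,"slide": [0,-5,80],"delta_rot": [0,0,0.01]},
  {"claw": 1,"slide": [0,-5,97],"delta_rot": [0,0,0.01]},
  {"claw": 1,"slide": [0,-5,97],"delta_rot": [0,0,0.01]},
  {"claw": -1,"slide": [0,-5,97],"delta_rot": [0,0,0.01]},
])

```text
time: 2.7
position: [0.4342, 0.1565, 0.0635]
tool_rot: [0.001, 3.141, 0.0]
ft_force: [0.0, 0.7, -0.9]
grip_width: 0.963
grip_force: 0.0
```

Emit:
send_rows([
  {"claw": -1,"slide": [0,0,0],"delta_rot": [0,0,0]},
  {"claw": -1,"slide": [0,0,0],"delta_rot": [0,0,0]},
  {"claw": -1,"slide": [0,0,0],"delta_rot": [0,0,0]},
  {"claw": -1,"slide": [0,0,0],"delta_rot": [0,0,0]},
  {"claw": -1,"slide": [0,0,0],"delta_rot": [0,0,0]},
])

```text
time: 3.2
position: [0.4342, 0.1559, 0.0634]
tool_rot: [0.001, 3.141, 0.001]
ft_force: [-0.3, -0.7, -0.9]
grip_width: 0.537
grip_force: 0.0
```

```bash
python3 -c "
from h import *
print(ctrl.get_state()['grip_width']*87)
plan([.631,.172,.17],90)"
```

```text
46.72732860033909
slide [-196.9   16.3 -106.5] rot [ 0.     0.001 -0.001] | pos [0.4342 0.1559 0.0634] yaw 89.9 j [-0.73  0.1   0.34  2.12 -0.04  0.93  1.21] t 3.2
```

Fingers take about 0.1 s per 7 mm; keep closing.

Emit:
send_rows([
  {"claw": -1,"slide": [0,0,0],"delta_rot": [0,0,0]},
  {"claw": -1,"slide": [0,0,0],"delta_rot": [0,0,0]},
  {"claw": -1,"slide": [0,0,0],"delta_rot": [0,0,0]},
  {"claw": -1,"slide": [0,0,0],"delta_rot": [0,0,0]},
  {"claw": -1,"slide": [0,0,0],"delta_rot": [0,0,0]},
])

```text
time: 3.7
position: [0.434, 0.1559, 0.063]
tool_rot: [-0.001, -3.142, -0.0]
ft_force: [0.7, 1.3, 0.1]
grip_width: 0.292
grip_force: 15.1
```

Emit:
send_rows([
  {"claw": -1,"slide": [0,0,-30],"delta_rot": [0,0,0]},
  {"claw": -1,"slide": [0,0,-60],"delta_rot": [0,0,0]},
  {"claw": -1,"slide": [-30,2,-90],"delta_rot": [0,0,0]},
  {"claw": -1,"slide": [-65,5,-107],"delta_rot": [0,0,0]},
  {"claw": -1,"slide": [-105,10,-107],"delta_rot": [0,0,0]},
])

```text
time: 4.2
position: [0.5415, 0.1666, 0.1735]
tool_rot: [0.0, 3.137, 0.005]
ft_force: [0.6, 0.6, -0.2]
grip_width: 0.297
grip_force: 15.0
```

```bash
python3 -c "
from h import *
plan([.631,.172,.12],90); snap('wrist','w2.png')"
```

```text
slide [-89.2   5.3  54. ] rot [ 0.003  0.005 -0.   ] | pos [0.5415 0.1666 0.1735] yaw 90.0 j [-0.69  0.19  0.39  1.77 -0.08  1.19  1.29] t 4.2
```

View pics/w2.png

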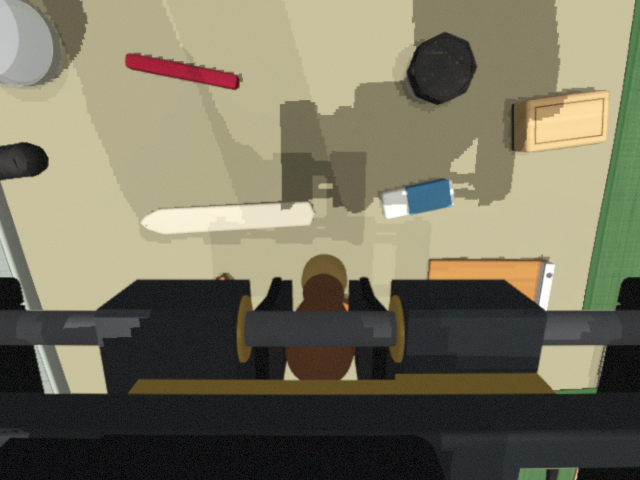

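Stamp held (die at (324,272)). The wax runs from (127,61) to (239,81), jar cap at (442,68), block top centre (571,117).

```bash
python3 -c "
from h import *
d=load('wrist')
for n,u,v,z in [('die',324,274,.118),('cap',442,68,.035),('wax',183,71,.011),('waxL',127,60,.011),('waxR',239,80,.011),('block',570.5,118,.026),('jigBL',429,261,.006),('jigstopBR',553,264,.014)]: print(n,p2w(d,u,v,z).round(4))
"
```

```text
die [0.5399 0.1689 0.118 ]
cap [0.4208 0.2503 0.035 ]
wax [0.4187 0.065  0.011 ]
waxL [0.4108 0.024  0.011 ]
waxR [0.4251 0.1064 0.011 ]
block [0.4523 0.3505 0.026 ]
jigBL [0.5686 0.2604 0.006 ]
jigstopBR [0.5688 0.3633 0.014 ]
```

Emit:
send_rows([
  {"claw": -1,"slide": [-45,3,0],"delta_rot": [0,0,0]},
  {"claw": -1,"slide": [-89,5,30],"delta_rot": [0,0,0]},
  {"claw": -1,"slide": [-89,5,54],"delta_rot": [0,0,0]},
  {"claw": -1,"slide": [-89,5,54],"delta_rot": [0,0,0]},
  {"claw": -1,"slide": [-89,5,54],"delta_rot": [0,0,0]},
])

```text
time: 4.75
position: [0.6269, 0.1705, 0.1155]
tool_rot: [-0.001, -3.139, 0.001]
ft_force: [-0.5, 0.3, 0.3]
grip_width: 0.291
grip_force: 15.0
```

```bash
python3 -c "
from h import *
plan([.632,.172,.069],90)
t=snap('top')['color'];s=snap('scene')['color']
a=cv2.resize(t[140:215,220:320],None,fx=4,fy=4,interpolation=3);b=cv2.resize(s[190:265,290:390],None,fx=4,fy=4,interpolation=3)
cv2.imwrite('pics/p1.png',np.hstack([a,b]))"
```

```text
slide [-5.2  1.5 46.5] rot [-0.001 -0.002 -0.001] | pos [0.6269 0.1705 0.1155] yaw 90.0 j [-0.61  0.42  0.39  1.61 -0.17  1.14  1.39] t 4.8
```

View pics/p1.png

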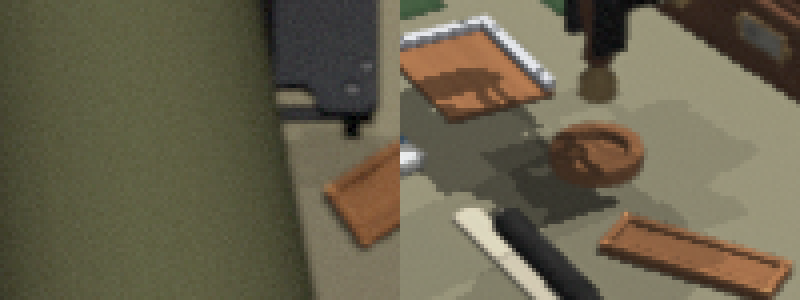

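The scene half shows the stamp hanging above the stand at about (597,160). Lowering.

Emit:
send_rows([
  {"claw": -1,"slide": [-4,2,15],"delta_rot": [0,0,0]},
  {"claw": -1,"slide": [-4,2,30],"delta_rot": [0,0,0]},
  {"claw": -1,"slide": [-4,2,40],"delta_rot": [0,0,0]},
  {"claw": -1,"slide": [-4,2,46],"delta_rot": [0,0,0]},
  {"claw": -1,"slide": [-4,2,46],"delta_rot": [0,0,0]},
])

```text
time: 5.35
position: [0.6315, 0.1726, 0.0691]
tool_rot: [-0.001, -3.14, 0.001]
ft_force: [-0.2, 0.7, -0.5]
grip_width: 0.289
grip_force: 15.0
```

```bash
python3 -c "
from h import *
plan([.631,.172,.069],90);print(ctrl.get_state()['ft_force'])
s=snap('scene')['color']
cv2.imwrite('pics/p2.png',cv2.resize(s[180:255,290:390],None,fx=5,fy=5,interpolation=3))"
```

```text
slide [ 0.5 -0.6  0.1] rot [-0.    -0.001 -0.001] | pos [0.6315 0.1726 0.0691] yaw 90.0 j [-0.6   0.48  0.38  1.64 -0.2   1.06  1.4 ] t 5.3
[-0.21042156  0.74098878 -0.47387857]
```

View pics/p2.png

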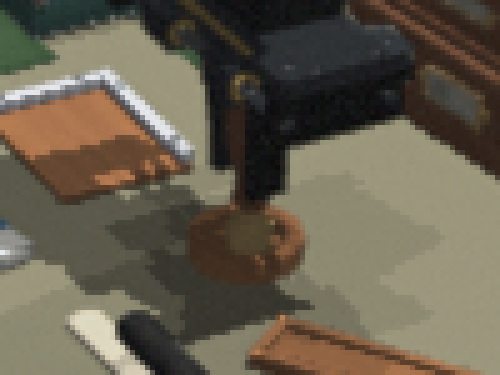

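The die is seen inside the stand's well, about centred at (250,235). Releasing.

Emit:
send_rows([
  {"claw": 1,"slide": [0,0,0],"delta_rot": [0,0,0]},
  {"claw": 1,"slide": [0,0,0],"delta_rot": [0,0,0]},
  {"claw": 1,"slide": [0,0,0],"delta_rot": [0,0,0]},
  {"claw": 1,"slide": [0,0,0],"delta_rot": [0,0,0]},
  {"claw": 1,"slide": [0,0,0],"delta_rot": [0,0,0]},
])

```text
time: 5.9
position: [0.6321, 0.1727, 0.0703]
tool_rot: [0.001, 3.141, 0.0]
ft_force: [-0.1, -0.0, 0.8]
grip_width: 0.662
grip_force: 0.0
```

Emit:
send_rows([
  {"claw": 1,"slide": [0,0,-25],"delta_rot": [0,0,0]},
  {"claw": 1,"slide": [0,0,-60],"delta_rot": [0,0,0]},
  {"claw": 1,"slide": [0,0,-100],"delta_rot": [0,0,0]},
  {"claw": 1,"slide": [40,15,-110],"delta_rot": [0,0,0]},
  {"claw": 1,"slide": [80,40,-110],"delta_rot": [0,0,0]},
])

```text
time: 6.4
position: [0.5539, 0.2109, 0.1831]
tool_rot: [0.01, 3.136, 0.002]
ft_force: [0.1, 1.4, -0.8]
grip_width: 0.991
grip_force: 0.0
```

```bash
python3 -c "
from h import *
plan([.4215,.2515,.12],90);
t=snap('wrist')['color'];s=snap('scene')['color']
cv2.imwrite('pics/p3.png',np.hstack([cv2.resize(t,(400,300)),cv2.resize(s[190:265,290:390],None,fx=4,fy=4,interpolation=3)]))"
```

```text
slide [133.   39.7  62.4] rot [ 0.001  0.006 -0.006] | pos [0.5539 0.2109 0.1831] yaw 89.6 j [-0.74  0.24  0.38  1.7  -0.09  1.22  1.23] t 6.4
```

View pics/p3.png

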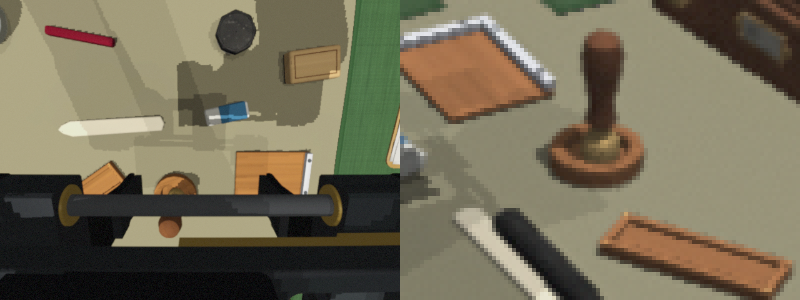

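Stamp stands upright in the stand (600,150). Now the jar.

Emit:
send_rows([
  {"claw": 1,"slide": [45,13,10],"delta_rot": [0,0,0]},
  {"claw": 1,"slide": [90,27,40],"delta_rot": [0,0,0]},
  {"claw": 1,"slide": [133,40,62],"delta_rot": [0,0,0]},
  {"claw": 1,"slide": [133,40,62],"delta_rot": [0,0,0]},
  {"claw": 1,"slide": [133,40,80],"delta_rot": [0,0,0]},
])

```text
time: 7.0
position: [0.4187, 0.2544, 0.101]
tool_rot: [-0.004, 3.14, 0.004]
ft_force: [0.8, -0.1, -0.1]
grip_width: 1.0
grip_force: 0.0
```

```bash
python3 -c "
from h import *
plan([.4215,.2515,.040],90)"
```

```text
slide [-2.7 -3.1 61. ] rot [0.003 0.002 0.002] | pos [0.4187 0.2544 0.101 ] yaw 90.1 j [-0.88  0.1   0.3   2.02 -0.04  1.02  1.01] t 7.0
```

Emit:
send_rows([
  {"claw": 1,"slide": [-3,-3,35],"delta_rot": [0,0,0]},
  {"claw": 1,"slide": [-3,-3,61],"delta_rot": [0,0,0]},
  {"claw": 1,"slide": [-3,-3,61],"delta_rot": [0,0,0]},
  {"claw": -1,"slide": [-3,-3,61],"delta_rot": [0,0,0]},
  {"claw": -1,"slide": [-3,-3,61],"delta_rot": [0,0,0]},
])

```text
time: 7.5
position: [0.4235, 0.2506, 0.0407]
tool_rot: [0.002, 3.139, 0.003]
ft_force: [0.8, -0.7, -0.5]
grip_width: 0.895
grip_force: 0.0
```

Emit:
send_rows([
  {"claw": -1,"slide": [0,0,0],"delta_rot": [0,0,0]},
  {"claw": -1,"slide": [0,0,0],"delta_rot": [0,0,0]},
  {"claw": -1,"slide": [0,0,0],"delta_rot": [0,0,0]},
  {"claw": -1,"slide": [0,0,0],"delta_rot": [0,0,0]},
  {"claw": -1,"slide": [0,0,0],"delta_rot": [0,0,0]},
])

```text
time: 8.0
position: [0.4223, 0.2503, 0.0395]
tool_rot: [0.001, 3.141, 0.001]
ft_force: [-0.0, -0.3, 2.9]
grip_width: 0.515
grip_force: 15.0
```

```bash
python3 -c "
from h import *
plan([.45,0.05,.20],60)"
```

```text
slide [ -28.  -200.1 -160.7] rot [0.001 0.    0.523] | pos [0.4223 0.2503 0.0395] yaw 90.0 j [-0.87  0.2   0.3   2.06 -0.08  0.89  1.05] t 8.0
```

Emit:
send_rows([
  {"claw": -1,"slide": [0,0,-40],"delta_rot": [0,0,0]},
  {"claw": -1,"slide": [0,0,-90],"delta_rot": [0,0,0]},
  {"claw": -1,"slide": [-10,-20,-135],"delta_rot": [0,0,0.1]},
  {"claw": -1,"slide": [-20,-60,-161],"delta_rot": [0,0,0.2]},
  {"claw": -1,"slide": [-28,-105,-161],"delta_rot": [0,0,0.3]},
])

```text
time: 8.5
position: [0.4527, 0.1455, 0.2045]
tool_rot: [0.472, 3.099, 0.008]
ft_force: [1.2, -0.6, -0.6]
grip_width: 0.511
grip_force: 15.0
```

```bash
python3 -c "
from h import *
plan([.45,-0.08,.20],40)"
```

```text
slide [ -64.5 -216.1    3.6] rot [0.008 0.004 0.571] | pos [0.4527 0.1455 0.2045] yaw 72.7 j [-0.79 -0.05  0.41  1.94  0.02  1.23  0.89] t 8.5
```

Emit:
send_rows([
  {"claw": -1,"slide": [-64,-216,0],"delta_rot": [0,0,0.57]},
  {"claw": -1,"slide": [-64,-216,0],"delta_rot": [0,0,0.57]},
  {"claw": -1,"slide": [-64,-216,0],"delta_rot": [0,0,0.57]},
  {"claw": -1,"slide": [-64,-216,0],"delta_rot": [0,0,0.57]},
  {"claw": -1,"slide": [-64,-216,0],"delta_rot": [0,0,0.57]},
])

```text
time: 9.0
position: [0.4461, -0.0853, 0.2001]
tool_rot: [1.336, 2.843, -0.001]
ft_force: [-0.1, 0.5, 0.0]
grip_width: 0.516
grip_force: 15.0
```

```bash
python3 -c "
from h import *
plan([.40,-0.2137,.18],20)"
```

```text
slide [ -69.5 -117.5   20.2] rot [-0.     0.001  0.343] | pos [ 0.4461 -0.0853  0.2001] yaw 39.6 j [-0.55 -0.11  0.65  1.99  0.07  1.24  0.76] t 9.0
```

Emit:
send_rows([
  {"claw": -1,"slide": [-69,-117,20],"delta_rot": [0,0,0.34]},
  {"claw": -1,"slide": [-69,-117,20],"delta_rot": [0,0,0.34]},
  {"claw": -1,"slide": [-69,-117,20],"delta_rot": [0,0,0.34]},
  {"claw": -1,"slide": [-69,-117,20],"delta_rot": [0,0,0.34]},
  {"claw": -1,"slide": [-69,-117,20],"delta_rot": [0,0,0.34]},
])

```text
time: 9.5
position: [0.4015, -0.209, 0.1798]
tool_rot: [-1.79, -2.581, -0.001]
ft_force: [0.7, -0.5, -0.4]
grip_width: 0.516
grip_force: 15.0
```

```bash
python3 -c "
from h import *
plan([.40,-0.2137,.08],20)
d=snap('scene'); s=d['color']
# coaster ellipse via colour in scene
hsv=cv2.cvtColor(s[320:380,290:370],cv2.COLOR_BGR2HSV); m=cv2.inRange(hsv,(5,110,60),(18,255,255)); m=cv2.morphologyEx(m,cv2.MORPH_CLOSE,np.ones((5,5)))
c=max(cv2.findContours(m,0,1)[0],key=cv2.contourArea); x,y,w,h=cv2.boundingRect(c); print(x+290,y+320,w,h)
w=snap('wrist')['color']
cv2.imwrite('pics/p4.png',np.hstack([cv2.resize(w,(400,300)),cv2.resize(s[285:385,267:400],(400,300),interpolation=3)]))"
```

```text
slide [-4.  -3.1 99.8] rot [ 0.    -0.001  0.009] | pos [ 0.4015 -0.209   0.1798] yaw 20.5 j [-0.41 -0.12  0.79  2.03  0.09  1.2   0.71] t 9.5
311 336 41 32
```

View pics/p4.png

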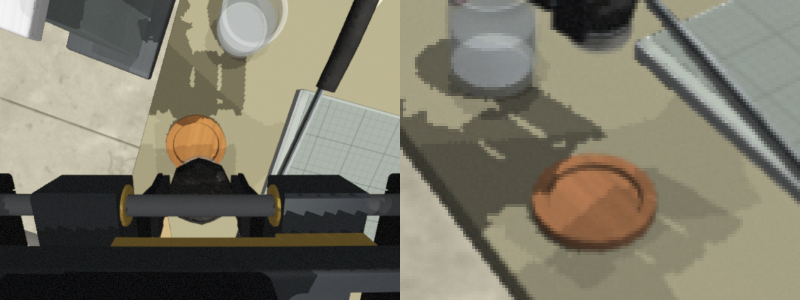

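Wrist half: coaster (198,138) below the held jar; the guillotine bar runs close on the right side, so I'll turn the gripper to close along y. Scene half: coaster top centre (594,195).

Emit:
send_rows([
  {"claw": -1,"slide": [0,0,0],"delta_rot": [0,0,0.74]},
  {"claw": -1,"slide": [0,0,0],"delta_rot": [0,0,0.74]},
  {"claw": -1,"slide": [0,0,0],"delta_rot": [0,0,0.74]},
  {"claw": -1,"slide": [0,0,0],"delta_rot": [0,0,0.74]},
  {"claw": -1,"slide": [0,0,0],"delta_rot": [0,0,0.74]},
])

```text
time: 10.1
position: [0.4028, -0.2069, 0.1801]
tool_rot: [-2.603, -1.759, -0.0]
ft_force: [0.3, 0.4, -0.3]
grip_width: 0.51
grip_force: 15.0
```

Emit:
send_rows([
  {"claw": -1,"slide": [0,0,0],"delta_rot": [0,0,0.74]},
  {"claw": -1,"slide": [0,0,0],"delta_rot": [0,0,0.74]},
  {"claw": -1,"slide": [0,0,0],"delta_rot": [0,0,0.74]},
  {"claw": -1,"slide": [0,0,0],"delta_rot": [0,0,0.74]},
  {"claw": -1,"slide": [0,0,0],"delta_rot": [0,0,0.74]},
])

```text
time: 10.6
position: [0.4028, -0.207, 0.18]
tool_rot: [-3.063, -0.698, 0.0]
ft_force: [-0.1, 0.5, -0.7]
grip_width: 0.514
grip_force: 15.0
```

Emit:
send_rows([
  {"claw": -1,"slide": [0,0,0],"delta_rot": [0,0,0.27]},
  {"claw": -1,"slide": [0,0,0],"delta_rot": [0,0,0.27]},
  {"claw": -1,"slide": [0,0,0],"delta_rot": [0,0,0.27]},
  {"claw": -1,"slide": [0,0,0],"delta_rot": [0,0,0.27]},
  {"claw": -1,"slide": [0,0,0],"delta_rot": [0,0,0.27]},
])

```text
time: 11.1
position: [0.4023, -0.208, 0.18]
tool_rot: [-3.128, -0.289, 0.0]
ft_force: [0.3, -0.8, -0.9]
grip_width: 0.51
grip_force: 15.0
```

```bash
python3 -c "
from h import *
d=load('wrist'); print(p2w(d,316.8,222,.011)); print(p2w(load('scene'),267+194/3.0075,285+64.5,.011))
plan([.399,-0.213,.08],-80)
plan([.399,-0.213,.0455],-80)"
```

```text
[ 0.39595645 -0.20314114  0.011     ]
[ 0.39737367 -0.2127033   0.011     ]
slide [ -4.2   4.3 100. ] rot [-0.    0.    0.01] | pos [ 0.4023 -0.208   0.18  ] yaw -79.4 j [-0.28 -0.1   0.67  2.02  0.07  1.2  -1.02] t 11.1
slide [ -4.2   4.3 134.5] rot [-0.    0.    0.01] | pos [ 0.4023 -0.208   0.18  ] yaw -79.4 j [-0.28 -0.1   0.67  2.02  0.07  1.2  -1.02] t 11.1
```

Emit:
send_rows([
  {"claw": -1,"slide": [-4,4,45],"delta_rot": [0,0,0]},
  {"claw": -1,"slide": [-4,4,90],"delta_rot": [0,0,0]},
  {"claw": -1,"slide": [-4,4,115],"delta_rot": [0,0,0]},
  {"claw": -1,"slide": [-4,4,128],"delta_rot": [0,0,0]},
  {"claw": -1,"slide": [-4,4,134],"delta_rot": [0,0,0]},
])

```text
time: 11.6
position: [0.3985, -0.213, 0.0452]
tool_rot: [-3.128, -0.285, 0.002]
ft_force: [0.2, -0.0, -0.4]
grip_width: 0.51
grip_force: 15.0
```

```bash
python3 -c "
from h import *
plan([.399,-0.213,.0455],-80); print(ctrl.get_state()['ft_force'])
s=snap('scene')['color']
cv2.imwrite('pics/p5.png',cv2.resize(s[285:385,267:400],(532,400),interpolation=3))"
```

```text
slide [ 0.5  0.1 -0.3] rot [-0.     0.002  0.007] | pos [ 0.3985 -0.213   0.0452] yaw -79.6 j [-0.25  0.12  0.72  2.16 -0.1   0.89 -0.86] t 11.6
[ 0.21480998 -0.03006148 -0.38538285]
```

View pics/p5.png

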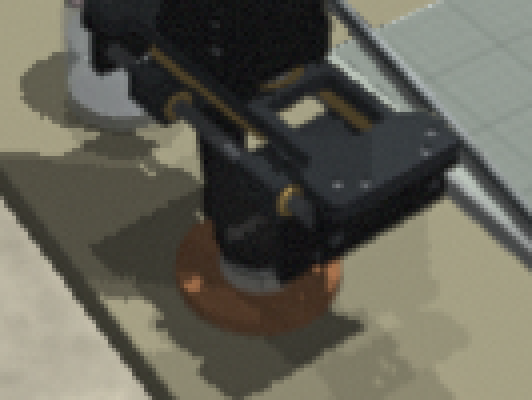

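The jar's base appears in the coaster well (255,275). Releasing.

Emit:
send_rows([
  {"claw": 1,"slide": [0,0,0],"delta_rot": [0,0,0]},
  {"claw": 1,"slide": [0,0,0],"delta_rot": [0,0,0]},
  {"claw": 1,"slide": [0,0,0],"delta_rot": [0,0,0]},
  {"claw": 1,"slide": [0,0,0],"delta_rot": [0,0,0]},
  {"claw": 1,"slide": [0,0,0],"delta_rot": [0,0,0]},
])

```text
time: 12.15
position: [0.3992, -0.2133, 0.0465]
tool_rot: [-3.129, -0.284, -0.002]
ft_force: [-0.4, -0.8, 0.7]
grip_width: 0.882
grip_force: 0.0
```

Emit:
send_rows([
  {"claw": 1,"slide": [0,0,-20],"delta_rot": [0,0,0]},
  {"claw": 1,"slide": [0,0,-55],"delta_rot": [0,0,0]},
  {"claw": 1,"slide": [0,0,-100],"delta_rot": [0,0,0]},
  {"claw": 1,"slide": [0,0,-145],"delta_rot": [0,0,0]},
  {"claw": 1,"slide": [-20,0,-165],"delta_rot": [0,0,-0.1]},
])

```text
time: 12.65
position: [0.3823, -0.2172, 0.2155]
tool_rot: [3.107, 0.445, 0.011]
ft_force: [0.4, 0.6, 0.7]
grip_width: 1.003
grip_force: 0.0
```

```bash
python3 -c "
from h import *
d=snap('scene'); s=d['color'][300:380,290:380]
m=cv2.inRange(s,(0,0,0),(48,48,48)); n,l,st,c=cv2.connectedComponentsWithStats(m)
i=1+np.argmax(st[1:,4]); print(st[i],c[i]+[290,300],p2w(d,*(c[i]+[290,300]),.032), 'expected cap', w2p(d,[.399,-.213,.034]))
plan([.45,-0.08,.21],-45)
w=np.array([[.4187,.065],[.4216,.061]]).mean(0);print('wax',w)"
```

```text
[ 31  33  23  20 233] [332.17167382 343.58798283] [ 0.39562696 -0.21803836  0.032     ] expected cap [332.45360521 340.66084947]
slide [ 107.4 -113.4    6.9] rot [ 0.004 -0.005 -0.499] | pos [ 0.379  -0.2191  0.2166] yaw -73.6 j [-0.29 -0.2   0.69  2.01  0.13  1.28 -0.94] t 12.7
wax [0.42015 0.063  ]
```

Emit:
send_rows([
  {"claw": 1,"slide": [107,-113,0],"delta_rot": [0,0,-0.7]},
  {"claw": 1,"slide": [107,-113,0],"delta_rot": [0,0,-0.7]},
  {"claw": 1,"slide": [107,-113,0],"delta_rot": [0,0,-0.7]},
  {"claw": 1,"slide": [107,-113,0],"delta_rot": [0,0,-0.7]},
  {"claw": 1,"slide": [107,-113,0],"delta_rot": [0,0,-0.7]},
])

```text
time: 13.2
position: [0.4511, -0.0763, 0.2104]
tool_rot: [2.765, 1.492, -0.002]
ft_force: [-0.1, -0.3, -0.5]
grip_width: 1.003
grip_force: 0.0
```

```bash
python3 -c "
from h import *
plan([.4235,0.083,.2],-10)"
```

```text
slide [ 118.  -110.5   10.3] rot [-0.001  0.001 -0.406] | pos [ 0.4511 -0.0763  0.2104] yaw -33.3 j [-0.49 -0.1   0.57  1.97  0.06  1.26 -0.52] t 13.2
```

Emit:
send_rows([
  {"claw": 1,"slide": [118,-110,10],"delta_rot": [0,0,-0.41]},
  {"claw": 1,"slide": [118,-110,10],"delta_rot": [0,0,-0.41]},
  {"claw": 1,"slide": [118,-110,10],"delta_rot": [0,0,-0.41]},
  {"claw": 1,"slide": [118,-110,10],"delta_rot": [0,0,-0.41]},
  {"claw": 1,"slide": [118,-110,10],"delta_rot": [0,0,-0.41]},
])

```text
time: 13.7
position: [0.4242, 0.0825, 0.2005]
tool_rot: [-2.408, -2.017, 0.001]
ft_force: [0.3, -2.0, -0.5]
grip_width: 1.002
grip_force: 0.0
```

```bash
python3 -c "
from h import *
d=snap('wrist');im=d['color'].astype(int)
m=((im[...,2]>90)&(im[...,1]<50)&(im[...,0]<80)).astype(np.uint8)
n,l,st,c=cv2.connectedComponentsWithStats(m); 
for i in range(1,n):
  if st[i,4]>100:
    q=np.argwhere(l==i)[:,::-1]; e=q[[q[:,1].argmin(),q[:,1].argmax()]]; print(st[i],c[i],p2w(d,*c[i],.011),p2w(d,*e[0],.011),p2w(d,*e[1],.011))
plan([.4235,0.083,.0275],-10)"
```

```text
[314 210  11  78 796] [318.73994975 247.98115578] [0.41755594 0.06068119 0.011     ] [0.42654644 0.09453039 0.011     ] [0.40743521 0.02399627 0.011     ]
slide [  2.5  -1.7 173.2] rot [-0.     0.001 -0.005] | pos [0.4248 0.0804 0.2007] yaw -10.3 j [-0.66 -0.14  0.38  2.03  0.06  1.24 -0.48] t 13.8
```

Emit:
send_rows([
  {"claw": 1,"slide": [2,-1,50],"delta_rot": [0,0,0]},
  {"claw": 1,"slide": [2,-1,100],"delta_rot": [0,0,0]},
  {"claw": 1,"slide": [2,-1,140],"delta_rot": [0,0,0]},
  {"claw": 1,"slide": [2,-1,160],"delta_rot": [0,0,0]},
  {"claw": -0.2,"slide": [2,-1,172],"delta_rot": [0,0,0]},
])

```text
time: 14.25
position: [0.4235, 0.08, 0.0273]
tool_rot: [2.417, 2.007, -0.005]
ft_force: [0.1, -0.5, 0.4]
grip_width: 0.96
grip_force: 0.0
```

```bash
python3 -c "
from h import *
plan([.423,0.0805,.0275],-10)"
```

```text
slide [ 0.4 -0.6 -0.2] rot [-0.002  0.003 -0.01 ] | pos [0.4235 0.08   0.0273] yaw -10.6 j [-0.65  0.1   0.42  2.21 -0.05  0.85 -0.38] t 14.2
```

Close (two calls), then check width.

Emit:
send_rows([
  {"claw": -1,"slide": [0,0,0],"delta_rot": [0,0,0]},
  {"claw": -1,"slide": [0,0,0],"delta_rot": [0,0,0]},
  {"claw": -1,"slide": [0,0,0],"delta_rot": [0,0,0]},
  {"claw": -1,"slide": [0,0,0],"delta_rot": [0,0,0]},
  {"claw": -1,"slide": [0,0,0],"delta_rot": [0,0,0]},
])

```text
time: 14.75
position: [0.425, 0.0831, 0.0299]
tool_rot: [2.412, 2.013, 0.003]
ft_force: [-0.1, 0.9, 0.6]
grip_width: 0.541
grip_force: 0.0
```

Emit:
send_rows([
  {"claw": -1,"slide": [0,0,0],"delta_rot": [0,0,0]},
  {"claw": -1,"slide": [0,0,0],"delta_rot": [0,0,0]},
  {"claw": -1,"slide": [0,0,0],"delta_rot": [0,0,0]},
  {"claw": -1,"slide": [0,0,0],"delta_rot": [0,0,0]},
  {"claw": -1,"slide": [0,0,0],"delta_rot": [0,0,0]},
])

```text
time: 15.25
position: [0.4243, 0.0828, 0.029]
tool_rot: [-2.412, -2.013, 0.0]
ft_force: [0.9, 0.6, 0.3]
grip_width: 0.124
grip_force: 15.0
```

Emit:
send_rows([
  {"claw": -1,"slide": [0,0,0],"delta_rot": [0,0,0]},
  {"claw": -1,"slide": [0,0,-10],"delta_rot": [0,0,0]},
  {"claw": -1,"slide": [0,0,-40],"delta_rot": [0,0,0]},
  {"claw": -1,"slide": [0,0,-80],"delta_rot": [0,0,0]},
  {"claw": -1,"slide": [0,0,-125],"delta_rot": [0,0,0]},
])

```text
time: 15.75
position: [0.4234, 0.0823, 0.1554]
tool_rot: [-2.412, -2.012, 0.002]
ft_force: [0.3, 0.8, -0.1]
grip_width: 0.121
grip_force: 15.0
```

```bash
python3 -c "
from h import *
print(ctrl.get_state()['grip_width']*87)
d=snap('wrist','w3.png');im=d['color'].astype(int)
m=((im[...,2]>70)&(im[...,1]<45)&(im[...,0]<70)&(im[...,2]>2*im[...,1])).astype(np.uint8)
n,l,st,c=cv2.connectedComponentsWithStats(m); 
for i in range(1,n):
  if st[i,4]>100:
    q=np.argwhere(l==i)[:,::-1]; e=q[[q[:,1].argmin(),q[:,1].argmax()]]; print(st[i],c[i],p2w(d,*c[i],.128),p2w(d,*e[0],.128),p2w(d,*e[1],.128))
plan([.423,0.0805,.2],-10)"
```

```text
10.535190304361189
[310 253  22  50 745] [320.27114094 274.78657718] [0.42392515 0.09235323 0.128     ] [0.42343944 0.10329885 0.128     ] [0.42084519 0.0788465  0.128     ]
[309 347  22  33 682] [319.28005865 362.7228739 ] [0.4150247  0.04626871 0.128     ] [0.41159449 0.05591856 0.128     ] [0.40866574 0.03782074 0.128     ]
slide [ -3.7  -4.2 -36.9] rot [ 0.009 -0.006 -0.006] | pos [0.4282 0.0836 0.1631] yaw -10.4 j [-0.67 -0.11  0.4   2.08  0.04  1.15 -0.47] t 15.8
```

View pics/w3.png

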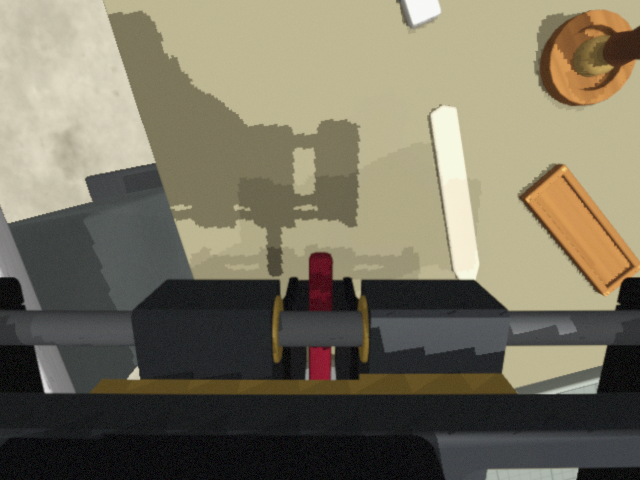

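Wax held in line with the fingers, its +y end at (320,253). Tray corners (520,199), (562,165), (607,294), (641,263).

```bash
python3 -c "
from h import *
d=load('wrist')
T=d['pose']; print(T[:3,3])
for z in (.137,.14,.145): print('end',p2w(d,320,253,z))
q=[p2w(d,u,v,.01) for u,v in [(520,199),(562,165),(641,263),(607,294)]]; print(np.round(q,4),np.mean(q,0))
v=q[2]-q[1];print(np.degrees(np.arctan2(v[1],v[0])),np.linalg.norm(v)); v=q[3]-q[0];print(np.degrees(np.arctan2(v[1],v[0])),np.linalg.norm(v))
"
```

```text
[0.43486665 0.15167357 0.29509738]
end [0.42620864 0.10551267 0.137     ]
end [0.42637293 0.1063886  0.14      ]
end [0.42664675 0.10784849 0.145     ]
[[ 0.5773  0.0834  0.01  ]
 [ 0.6098  0.1035  0.01  ]
 [ 0.6725  0.0137  0.01  ]
 [ 0.6454 -0.0086  0.01  ]] [0.62626087 0.04800027 0.01      ]
-55.08265609414802 0.10957098197544755
-53.47877690713719 0.11441887071506522
```

```bash
python3 -c "
from h import *
plan([.6167,0.0625,.19],34.5)"
```

```text
slide [ 13.4 189.4 -25. ] rot [ 0.011 -0.002 -0.783] | pos [0.4282 0.0836 0.1631] yaw -10.4 j [-0.67 -0.11  0.4   2.08  0.04  1.15 -0.47] t 15.8
```

Emit:
send_rows([
  {"claw": -1,"slide": [0,10,-35],"delta_rot": [0,0,-0.1]},
  {"claw": -1,"slide": [4,55,-40],"delta_rot": [0,0,-0.25]},
  {"claw": -1,"slide": [8,100,-40],"delta_rot": [0,0,-0.4]},
  {"claw": -1,"slide": [12,145,-40],"delta_rot": [0,0,-0.55]},
  {"claw": -1,"slide": [14,190,-40],"delta_rot": [0,0,-0.7]},
])

```text
time: 16.3
position: [0.6156, 0.0632, 0.1947]
tool_rot: [1.568, 2.721, 0.002]
ft_force: [-0.1, 0.7, 0.7]
grip_width: 0.123
grip_force: 15.0
```

```bash
python3 -c "
from h import *
plan([.6167,0.0625,.09],34.5)"
```

```text
slide [ -1.1   0.5 104.7] rot [ 0.001  0.    -0.077] | pos [0.6156 0.0632 0.1947] yaw 30.1 j [-0.55  0.3   0.5   1.62 -0.15  1.26  0.5 ] t 16.3
```

Emit:
send_rows([
  {"claw": -1,"slide": [-1,0,30],"delta_rot": [0,0,-0.077]},
  {"claw": -1,"slide": [-1,0,70],"delta_rot": [0,0,-0.077]},
  {"claw": -1,"slide": [-1,0,105],"delta_rot": [0,0,-0.077]},
  {"claw": -1,"slide": [-1,0,125],"delta_rot": [0,0,-0.077]},
  {"claw": -1,"slide": [-1,0,125],"delta_rot": [0,0,-0.077]},
])

```text
time: 16.8
position: [0.6116, 0.0615, 0.0659]
tool_rot: [-1.471, -2.77, 0.007]
ft_force: [-0.1, -0.2, -0.3]
grip_width: 0.124
grip_force: 15.0
```

```bash
python3 -c "
from h import *
plan([.6167,0.0625,.036],34.5)"
```

```text
slide [-2.1  5.  29.8] rot [-0.006 -0.002 -0.007] | pos [0.6116 0.0615 0.0659] yaw 34.1 j [-0.52  0.42  0.46  1.74 -0.21  1.03  0.61] t 16.8
```

Emit:
send_rows([
  {"claw": -1,"slide": [-1,2,8],"delta_rot": [0,0,-0.005]},
  {"claw": -1,"slide": [-1,2,16],"delta_rot": [0,0,-0.005]},
  {"claw": -1,"slide": [-1,2,16],"delta_rot": [0,0,-0.005]},
])

```text
time: 17.1
position: [0.6165, 0.0621, 0.0531]
tool_rot: [1.466, 2.778, 0.0]
ft_force: [-0.7, 0.2, -0.1]
grip_width: 0.122
grip_force: 15.0
```

```bash
python3 -c "
from h import *
plan([.6167,0.0625,.036],34.5)"
```

```text
slide [ 0.2  0.4 17.1] rot [ 0.    -0.    -0.002] | pos [0.6165 0.0621 0.0531] yaw 34.4 j [-0.51  0.44  0.45  1.74 -0.22  1.01  0.63] t 17.1
```

Emit:
send_rows([
  {"claw": -1,"slide": [0,0,8],"delta_rot": [0,0,0]},
  {"claw": -1,"slide": [0,0,14],"delta_rot": [0,0,0]},
  {"claw": -1,"slide": [0,0,17],"delta_rot": [0,0,0]},
  {"claw": -1,"slide": [0,0,17],"delta_rot": [0,0,0]},
  {"claw": -1,"slide": [0,0,17],"delta_rot": [0,0,0]},
])

```text
time: 17.6
position: [0.6165, 0.062, 0.0361]
tool_rot: [1.466, 2.778, 0.0]
ft_force: [0.7, -1.1, -0.3]
grip_width: 0.124
grip_force: 15.0
```

```bash
python3 -c "
from h import *
plan([.6167,0.0625,.036],34.5)
d=snap('wrist','w4.png');im=d['color'].astype(int)
m=((im[...,2]>70)&(im[...,1]<45)&(im[...,0]<70)&(im[...,2]>2*im[...,1])).astype(np.uint8)
q=np.argwhere(m)[:,::-1]; e=q[q[:,1].argmin()]; print('wax end',e,p2w(d,*e,.017))
hsv=cv2.cvtColor(d['color'],cv2.COLOR_BGR2HSV); 
m=cv2.inRange(hsv,(5,110,60),(18,255,255)); r=m[200:280,260:380]
for y in range(0,80,6):
  x=np.flatnonzero(r[y]); print(200+y, (x.min()+260,x.max()+260) if len(x) else None)"
```

```text
slide [0.3 0.5 0.1] rot [ 0.     0.    -0.003] | pos [0.6165 0.062  0.0361] yaw 34.4 j [-0.5   0.46  0.45  1.75 -0.23  0.98  0.63] t 17.6
wax end [314 252] [0.59951862 0.08016142 0.017     ]
200 None
206 None
212 None
218 (np.int64(286), np.int64(365))
224 (np.int64(285), np.int64(367))
230 (np.int64(285), np.int64(367))
236 (np.int64(285), np.int64(367))
242 (np.int64(285), np.int64(366))
248 (np.int64(285), np.int64(366))
254 (np.int64(285), np.int64(366))
260 (np.int64(285), np.int64(366))
266 (np.int64(286), np.int64(365))
272 (np.int64(286), np.int64(365))
278 (np.int64(286), np.int64(365))
```

Emit:
send_rows([
  {"claw": 1,"slide": [0,0,0],"delta_rot": [0,0,0]},
  {"claw": 1,"slide": [0,0,0],"delta_rot": [0,0,0]},
  {"claw": 1,"slide": [0,0,0],"delta_rot": [0,0,0]},
  {"claw": 1,"slide": [0,0,0],"delta_rot": [0,0,0]},
  {"claw": 1,"slide": [0,0,0],"delta_rot": [0,0,0]},
])

```text
time: 18.15
position: [0.6165, 0.062, 0.0362]
tool_rot: [1.466, 2.778, 0.0]
ft_force: [0.4, -0.1, -0.4]
grip_width: 0.492
grip_force: 0.0
```

Emit:
send_rows([
  {"claw": 1,"slide": [0,0,-20],"delta_rot": [0,0,0]},
  {"claw": 1,"slide": [0,0,-60],"delta_rot": [0,0,0]},
  {"claw": 1,"slide": [0,0,-105],"delta_rot": [0,0,0]},
  {"claw": 1,"slide": [0,0,-150],"delta_rot": [0,0,0]},
  {"claw": 1,"slide": [0,0,-170],"delta_rot": [0,0,0]},
])

```text
time: 18.65
position: [0.6184, 0.0619, 0.2112]
tool_rot: [1.464, 2.773, 0.007]
ft_force: [0.5, -1.3, -1.4]
grip_width: 0.939
grip_force: 0.0
```

```bash
python3 -c "
from h import *
plan([.52,0.28,.2],0)
for n in ['scene','top','wrist']:
  d=snap(n); im=d['color'].astype(int)
  m=((im[...,2]>70)&(im[...,1]<45)&(im[...,0]<70)&(im[...,2]>2*im[...,1])).astype(np.uint8)
  k,l,st,c=cv2.connectedComponentsWithStats(m)
  for i in range(1,k):
    if st[i,4]>30:
      w=p2w(d,*c[i],.016);q=np.argwhere(l==i)[:,::-1].astype(np.float32);(vx,vy,_,_)=cv2.fitLine(q,2,0,.01,.01).ravel()
      b=p2w(d,c[i][0]+9*vx,c[i][1]+9*vy,.016)-w; print(n,st[i],w.round(4),np.degrees(np.arctan2(b[1],b[0])))
"
```

```text
slide [235.7  41.7  10.8] rot [0.007 0.001 0.599] | pos [0.6184 0.0619 0.2112] yaw 34.3 j [-0.55  0.29  0.49  1.6  -0.14  1.28  0.57] t 18.6
scene [348 246  32  11  81] [0.6276 0.0431 0.016 ] -55.409073480442906
wrist [311 196  12  89 936] [0.6247 0.0473 0.016 ] -55.319058301020085
```

Emit:
send_rows([
  {"claw": 1,"slide": [236,42,0],"delta_rot": [0,0,0.48]},
  {"claw": 1,"slide": [236,42,0],"delta_rot": [0,0,0.48]},
  {"claw": 1,"slide": [236,42,0],"delta_rot": [0,0,0.48]},
  {"claw": 1,"slide": [236,42,0],"delta_rot": [0,0,0.48]},
  {"claw": 1,"slide": [236,42,0],"delta_rot": [0,0,0.48]},
])

```text
time: 19.3
position: [0.5169, 0.2795, 0.2041]
tool_rot: [-2.087, -2.348, 0.004]
ft_force: [1.5, 0.2, -0.5]
grip_width: 0.999
grip_force: 0.0
```

```bash
python3 -c "
from h import *
plan([.456,0.348,.18],7)
"
```

```text
slide [ 75.2 -52.4  24.2] rot [-0.002  0.001 -0.005] | pos [0.5169 0.2795 0.2041] yaw 6.7 j [-0.91  0.22  0.42  1.68 -0.09  1.26 -0.35] t 19.3
```

Emit:
send_rows([
  {"claw": 1,"slide": [38,-26,10],"delta_rot": [0,0,0]},
  {"claw": 1,"slide": [75,-52,24],"delta_rot": [0,0,0]},
  {"claw": 1,"slide": [75,-52,24],"delta_rot": [0,0,0]},
  {"claw": 1,"slide": [75,-52,24],"delta_rot": [0,0,0]},
])

```text
time: 19.7
position: [0.4564, 0.3471, 0.1799]
tool_rot: [-2.081, -2.354, 0.006]
ft_force: [0.3, -0.4, 0.3]
grip_width: 1.005
grip_force: 0.0
```

```bash
python3 -c "
from h import *
plan([.456,0.348,.034],7)
d=snap('wrist','w5.png'); hsv=cv2.cvtColor(d['color'],cv2.COLOR_BGR2HSV)
e=w2p(d,[.456,.348,.026]); print('expected',e)
m=cv2.inRange(hsv,(10,50,130),(28,200,255)); m=cv2.morphologyEx(m,cv2.MORPH_OPEN,np.ones((5,5)))
k,l,st,c=cv2.connectedComponentsWithStats(m)
for i in range(1,k):
  if st[i,4]>800:
    r=cv2.minAreaRect(np.argwhere(l==i)[:,::-1].astype(np.float32)); print(st[i],c[i],r)
"
```

```text
slide [  1.3   0.2 145.9] rot [-0.003  0.003  0.001] | pos [0.4564 0.3471 0.1799] yaw 7.0 j [-1.02  0.21  0.36  1.74 -0.08  1.21 -0.51] t 19.7
expected [322.14028145 231.85509753]
[ 221   25  284   60 1836] [356.65359477  52.93028322] ((362.5384521484375, 54.30768585205078), (289.0751647949219, 7.452412128448486), 11.309932708740234)
[  140   153   500   158 48376] [368.28609228 235.49477013] ((389.4723815917969, 237.031005859375), (148.3318328857422, 496.43597412109375), 86.633544921875)
[ 443  234   89   77 5128] [484.57215289 270.8124025 ] ((485.82659912109375, 274.5516052246094), (83.54175567626953, 74.1205825805664), 7.386044025421143)
[ 181  347  261   47 8425] [302.45448071 367.75833828] ((311.0, 370.0), (46.0, 260.0), 90.0)
```

Emit:
send_rows([
  {"claw": 1,"slide": [1,0,50],"delta_rot": [0,0,0]},
  {"claw": 1,"slide": [1,0,100],"delta_rot": [0,0,0]},
  {"claw": 1,"slide": [1,0,135],"delta_rot": [0,0,0]},
  {"claw": 1,"slide": [1,0,146],"delta_rot": [0,0,0]},
  {"claw": 1,"slide": [1,0,146],"delta_rot": [0,0,0]},
])

```text
time: 20.25
position: [0.4585, 0.3456, 0.0348]
tool_rot: [2.087, 2.347, -0.005]
ft_force: [0.5, -0.0, 0.1]
grip_width: 0.999
grip_force: 0.0
```

Emit:
send_rows([
  {"claw": -1,"slide": [0,0,0],"delta_rot": [0,0,0]},
  {"claw": -1,"slide": [0,0,0],"delta_rot": [0,0,0]},
  {"claw": -1,"slide": [0,0,0],"delta_rot": [0,0,0]},
  {"claw": -1,"slide": [0,0,0],"delta_rot": [0,0,0]},
  {"claw": -1,"slide": [0,0,0],"delta_rot": [0,0,0]},
])

```text
time: 20.75
position: [0.4584, 0.3481, 0.0368]
tool_rot: [-2.084, -2.35, -0.002]
ft_force: [0.1, -0.5, 0.4]
grip_width: 0.636
grip_force: 0.0
```

Emit:
send_rows([
  {"claw": -1,"slide": [0,0,0],"delta_rot": [0,0,0]},
  {"claw": -1,"slide": [0,0,0],"delta_rot": [0,0,0]},
  {"claw": -1,"slide": [0,0,0],"delta_rot": [0,0,0]},
  {"claw": -1,"slide": [0,0,0],"delta_rot": [0,0,0]},
])

```text
time: 21.15
position: [0.458, 0.3478, 0.0361]
tool_rot: [-2.084, -2.35, 0.0]
ft_force: [-0.6, 0.4, 2.2]
grip_width: 0.435
grip_force: 15.0
```

```bash
python3 -c "
from h import *
print(ctrl.get_state()['grip_width']*87)
plan([.615,0.317,.12],0)
"
```

```text
37.84442926928852
slide [-49.3 152.2 -83.9] rot [-0.   -0.    0.12] | pos [0.458  0.3478 0.0361] yaw 6.9 j [-0.99  0.37  0.34  1.87 -0.15  0.94 -0.46] t 21.1
```

Emit:
send_rows([
  {"claw": -1,"slide": [0,0,-35],"delta_rot": [0,0,0]},
  {"claw": -1,"slide": [0,5,-84],"delta_rot": [0,0,0]},
  {"claw": -1,"slide": [-17,52,-84],"delta_rot": [0,0,0.06]},
  {"claw": -1,"slide": [-33,100,-84],"delta_rot": [0,0,0.12]},
  {"claw": -1,"slide": [-49,146,-84],"delta_rot": [0,0,0.12]},
])

```text
time: 21.65
position: [0.6106, 0.3168, 0.1208]
tool_rot: [2.221, 2.221, 0.003]
ft_force: [0.9, 0.5, -1.3]
grip_width: 0.434
grip_force: 15.0
```

Emit:
send_rows([
  {"claw": -1,"slide": [0,6,0],"delta_rot": [0,0,0]},
  {"claw": -1,"slide": [0,6,0],"delta_rot": [0,0,0]},
  {"claw": -1,"slide": [0,6,0],"delta_rot": [0,0,0]},
])

```text
time: 21.95
position: [0.6135, 0.3173, 0.1194]
tool_rot: [-2.22, -2.221, 0.002]
ft_force: [-0.3, 0.2, 0.2]
grip_width: 0.438
grip_force: 15.0
```

```bash
python3 -c "
from h import *
plan([.615,0.317,.0425],0)
"
```

```text
slide [-0.4  1.6 76.9] rot [-0.002 -0.     0.001] | pos [0.6135 0.3173 0.1194] yaw 0.0 j [-0.82  0.51  0.41  1.5  -0.21  1.18 -0.37] t 21.9
```

Emit:
send_rows([
  {"claw": -1,"slide": [0,0,30],"delta_rot": [0,0,0]},
  {"claw": -1,"slide": [0,0,55],"delta_rot": [0,0,0]},
  {"claw": -1,"slide": [0,0,70],"delta_rot": [0,0,0]},
  {"claw": -1,"slide": [0,0,76],"delta_rot": [0,0,0]},
  {"claw": -1,"slide": [0,0,76],"delta_rot": [0,0,0]},
])

```text
time: 22.45
position: [0.6141, 0.3174, 0.044]
tool_rot: [-2.22, -2.222, 0.0]
ft_force: [0.8, 0.9, -0.4]
grip_width: 0.431
grip_force: 15.0
```

```bash
python3 -c "
from h import *
plan([.623,0.325,.0425],0); print(ctrl.get_state()['ft_force'])
t=snap('top')['color'];s=snap('scene')['color'];w=snap('wrist')['color']
a=cv2.resize(w,(400,300)); b=cv2.resize(s[175:235,270:350],(400,300),interpolation=3); c=cv2.resize(t[150:225,150:250],(400,300),interpolation=3)
cv2.imwrite('pics/p6.png',np.vstack([np.hstack([a,b]),np.hstack([c,c*0])]))
"
```

```text
slide [7.6 8.9 1.5] rot [-0.001 -0.     0.001] | pos [0.6141 0.3174 0.044 ] yaw 0.1 j [-0.8   0.58  0.39  1.55 -0.24  1.06 -0.35] t 22.4
[ 0.8356813   0.91146114 -0.44772211]
```

Emit:
send_rows([
  {"claw": -1,"slide": [0,0,1],"delta_rot": [0,0,0]},
  {"claw": -1,"slide": [0,3,1],"delta_rot": [0,0,0]},
  {"claw": -1,"slide": [0,6,1],"delta_rot": [0,0,0]},
  {"claw": -1,"slide": [0,7,1],"delta_rot": [0,0,0]},
  {"claw": -1,"slide": [0,7,1],"delta_rot": [0,0,0]},
], grip_force=8)

```text
time: 23.1
position: [0.6224, 0.3163, 0.0431]
tool_rot: [2.222, 2.22, 0.0]
ft_force: [0.5, -0.9, -1.4]
grip_width: 0.436
grip_force: 8.0
```

Emit:
send_rows([
  {"claw": -1,"slide": [3,0,0],"delta_rot": [0,0,0]},
  {"claw": -1,"slide": [5,0,0],"delta_rot": [0,0,0]},
  {"claw": -1,"slide": [6,0,0],"delta_rot": [0,0,0]},
  {"claw": -1,"slide": [6,0,0],"delta_rot": [0,0,0]},
])

```text
time: 23.5
position: [0.6218, 0.3231, 0.0431]
tool_rot: [-2.221, -2.222, -0.0]
ft_force: [-0.5, 0.3, -0.2]
grip_width: 0.434
grip_force: 8.0
```

Emit:
send_rows([
  {"claw": -1,"slide": [0,1,0],"delta_rot": [0,0,0]},
  {"claw": -1,"slide": [0,2,0],"delta_rot": [0,0,0]},
  {"claw": -1,"slide": [0,2,0],"delta_rot": [0,0,0]},
])

```text
time: 23.8
position: [0.623, 0.3227, 0.0429]
tool_rot: [-2.221, -2.22, 0.002]
ft_force: [-3.7, 0.3, 1.6]
grip_width: 0.439
grip_force: 8.0
```

Emit:
send_rows([
  {"claw": -1,"slide": [1,0,0],"delta_rot": [0,0,0]},
  {"claw": -1,"slide": [2,0,0],"delta_rot": [0,0,0]},
  {"claw": -1,"slide": [3,0,0],"delta_rot": [0,0,0]},
  {"claw": -1,"slide": [3,0,0],"delta_rot": [0,0,0]},
])

```text
time: 24.2
position: [0.6231, 0.3239, 0.0424]
tool_rot: [2.223, 2.22, -0.006]
ft_force: [-5.3, -3.0, 0.1]
grip_width: 0.437
grip_force: 8.0
```

Emit:
send_rows([
  {"claw": -1,"slide": [1,0,0],"delta_rot": [0,0,0]},
  {"claw": -1,"slide": [2,0,0],"delta_rot": [0,0,0]},
  {"claw": -1,"slide": [3,0,0],"delta_rot": [0,0,0]},
  {"claw": -1,"slide": [3,0,0],"delta_rot": [0,0,0]},
])

```text
time: 24.6
position: [0.6232, 0.3247, 0.0424]
tool_rot: [2.223, 2.218, -0.01]
ft_force: [-5.2, -6.7, 2.2]
grip_width: 0.438
grip_force: 8.0
```

Emit:
send_rows([
  {"claw": 1,"slide": [0,0,0],"delta_rot": [0,0,0]},
  {"claw": 1,"slide": [0,0,0],"delta_rot": [0,0,0]},
  {"claw": 1,"slide": [0,0,0],"delta_rot": [0,0,0]},
])

```text
time: 24.9
position: [0.625, 0.3292, 0.0437]
tool_rot: [2.221, 2.221, 0.004]
ft_force: [0.4, -0.2, -0.4]
grip_width: 0.628
grip_force: 0.0
```

```bash
python3 -c "
from h import *
s=ctrl.get_state();print(s['ft_force'],s['grip_width']*87)
plan([.623,0.325,.042],0)
"
```

```text
[ 0.38278147 -0.18350384 -0.39407566] 54.61002449490918
slide [-4.2 -2.   1.7] rot [ 0.003 -0.001 -0.   ] | pos [0.625  0.3292 0.0437] yaw -0.0 j [-0.8   0.61  0.39  1.51 -0.25  1.07 -0.36] t 24.9
```

Emit:
send_rows([
  {"claw": 0.25,"slide": [-4,0,0],"delta_rot": [0,0,0]},
  {"claw": 0.25,"slide": [-4,4,0],"delta_rot": [0,0,0]},
  {"claw": 0.25,"slide": [-4,7,0],"delta_rot": [0,0,0]},
  {"claw": 0.25,"slide": [-4,9,0],"delta_rot": [0,0,0]},
  {"claw": 0.25,"slide": [-4,9,0],"delta_rot": [0,0,0]},
])

```text
time: 25.4
position: [0.6314, 0.3245, 0.0428]
tool_rot: [-2.22, -2.22, 0.005]
ft_force: [-5.4, -1.0, 3.8]
grip_width: 0.624
grip_force: 2.5
```

Emit:
send_rows([
  {"claw": 0.25,"slide": [0,1,0],"delta_rot": [0,0,0]},
  {"claw": 0.25,"slide": [0,2,0],"delta_rot": [0,0,0]},
  {"claw": 0.25,"slide": [0,2,0],"delta_rot": [0,0,0]},
])

```text
time: 25.7
position: [0.6315, 0.3244, 0.0427]
tool_rot: [-2.218, -2.218, 0.011]
ft_force: [-9.5, -1.9, 6.5]
grip_width: 0.625
grip_force: 4.7
```

Emit:
send_rows([
  {"claw": 0.25,"slide": [0,-9,0],"delta_rot": [0,0,0]},
  {"claw": 0.25,"slide": [0,-9,-30],"delta_rot": [0,0,0]},
  {"claw": -1,"slide": [-10,-9,-60],"delta_rot": [0,0,0]},
  {"claw": -1,"slide": [-55,-11,-60],"delta_rot": [0,0,0]},
  {"claw": -1,"slide": [-55,-11,-60],"delta_rot": [0,0,0]},
])

```text
time: 26.2
position: [0.6225, 0.265, 0.104]
tool_rot: [-2.225, -2.217, 0.006]
ft_force: [-7.0, -2.9, 1.5]
grip_width: 0.431
grip_force: 0.0
```

Emit:
send_rows([
  {"claw": -1,"slide": [0,0,0],"delta_rot": [0,0,0]},
  {"claw": -1,"slide": [0,0,0],"delta_rot": [0,0,0]},
  {"claw": -1,"slide": [0,0,0],"delta_rot": [0,0,0]},
  {"claw": -1,"slide": [0,0,0],"delta_rot": [0,0,0]},
  {"claw": -1,"slide": [0,0,0],"delta_rot": [0,0,0]},
])

```text
time: 26.7
position: [0.6225, 0.2686, 0.1025]
tool_rot: [-2.222, -2.22, 0.005]
ft_force: [-5.0, -2.8, 1.0]
grip_width: 0.028
grip_force: 0.0
```

```bash
python3 -c "
from h import *
s=ctrl.get_state();print(s['ft_force'],s['grip_width']*87)
plan([.624,0.268,.036],0)
"
```

```text
[-5.03240814 -2.84020081  1.03072466] 2.4012251811434036
slide [-0.6  1.6 66.5] rot [-0.003  0.001 -0.001] | pos [0.6225 0.2686 0.1025] yaw -0.1 j [-0.76  0.5   0.42  1.55 -0.22  1.15 -0.3 ] t 26.7
```

Emit:
send_rows([
  {"claw": -1,"slide": [0,0,0],"delta_rot": [0,0,0]},
  {"claw": -1,"slide": [0,0,0],"delta_rot": [0,0,0]},
  {"claw": -1,"slide": [0,0,0],"delta_rot": [0,0,0]},
])

```text
time: 27.0
position: [0.6225, 0.2686, 0.1025]
tool_rot: [-2.222, -2.219, 0.005]
ft_force: [-5.7, -2.1, 1.8]
grip_width: 0.001
grip_force: 0.0
```

```bash
python3 -c "
from h import *
s=ctrl.get_state();print(s['ft_force'],s['torque'],s['joint_torque'].round(1),s['grip_width']*87)
d=snap('scene'); s=d['color']; t=snap('top')['color']; w=snap('wrist')['color']
a=cv2.resize(s[100:280,200:440],(480,360),interpolation=3); b=cv2.resize(w,(320,240)); c=cv2.resize(t[140:230,150:270],(320,240),interpolation=3)
f=np.zeros((480,800,3),np.uint8); f[:360,:480]=a; f[:240,480:]=b; f[240:,480:]=c; cv2.imwrite('pics/p7.png',f)
"
```

```text
[-5.71627512 -2.11801477  1.81437166] [-0.43128819  0.74315357 -0.07630245] [ -0.1 -52.1   6.6 -30.6  -0.2  -1.6   0.1] 0.12497163372127625
```

View pics/p7.png

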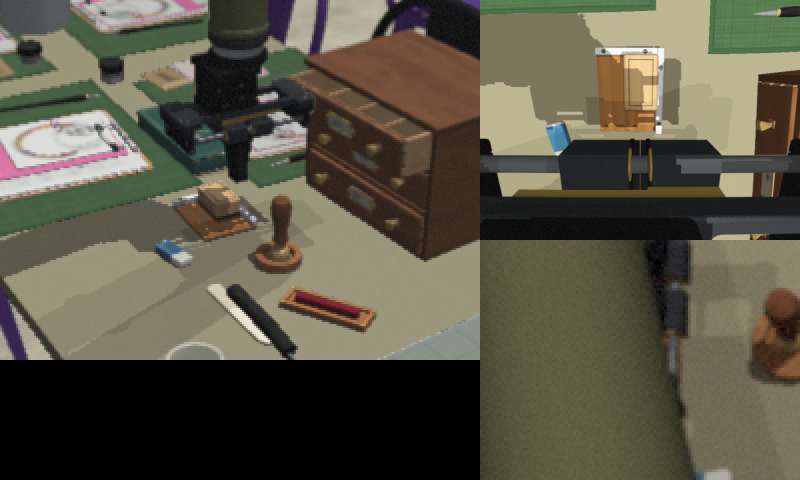

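The body's end touches the cabinet's open drawer (scene half, about (310,105)) at only about 6 N. The block lies on the jig near the stops, and the stamp and wax are in place. I'll back off and turn the gripper to work clear of the drawer.

Emit:
send_rows([
  {"claw": -1,"slide": [10,-30,0],"delta_rot": [0,0,0]},
  {"claw": -1,"slide": [40,-62,0],"delta_rot": [0,0,-0.14]},
  {"claw": -1,"slide": [55,-62,0],"delta_rot": [0,0,-0.28]},
  {"claw": -1,"slide": [55,-62,0],"delta_rot": [0,0,-0.42]},
  {"claw": -1,"slide": [55,-62,0],"delta_rot": [0,0,-0.56]},
])

```text
time: 27.65
position: [0.5619, 0.3259, 0.1033]
tool_rot: [1.51, 2.754, 0.003]
ft_force: [-0.3, -0.3, 0.4]
grip_width: 0.005
grip_force: 0.0
```

Emit:
send_rows([
  {"claw": -1,"slide": [0,0,0],"delta_rot": [0,0,-0.74]},
  {"claw": -1,"slide": [0,0,0],"delta_rot": [0,0,-0.74]},
  {"claw": -1,"slide": [0,0,0],"delta_rot": [0,0,-0.74]},
  {"claw": -1,"slide": [0,0,0],"delta_rot": [0,0,-0.74]},
  {"claw": -1,"slide": [0,0,0],"delta_rot": [0,0,-0.74]},
])

```text
time: 28.15
position: [0.5625, 0.3246, 0.1032]
tool_rot: [0.415, 3.113, 0.001]
ft_force: [-0.3, -0.4, 0.3]
grip_width: 0.004
grip_force: 0.0
```

Emit:
send_rows([
  {"claw": -1,"slide": [0,0,0],"delta_rot": [0,0,-0.27]},
  {"claw": -1,"slide": [0,0,0],"delta_rot": [0,0,-0.27]},
  {"claw": -1,"slide": [0,0,0],"delta_rot": [0,0,-0.27]},
])

```text
time: 28.45
position: [0.5624, 0.3245, 0.1032]
tool_rot: [0.002, 3.14, 0.001]
ft_force: [-0.1, -0.1, 0.1]
grip_width: 0.004
grip_force: 0.0
```

```bash
python3 -c "
from h import *
s=ctrl.get_state();print(s['ft_force'],s['grip_width']*87)
plan([.580,0.325,.036],90)
d=snap('wrist','w8.png'); 
g=cv2.cvtColor(d['color'],cv2.COLOR_BGR2GRAY)
# where home block / jig edges project
for P in [(.604,.294,.032),(.642,.294,.032),(.642,.356,.032),(.604,.356,.032),(.642,.27,.014),(.650,.27,.014)]: print(P,w2p(d,P).round(1))
"
```

```text
[-0.05806045 -0.05450329  0.06742456] 0.3883951331742365
slide [-17.5   0.4  67.3] rot [ 0.001  0.001 -0.001] | pos [0.5624 0.3245 0.1032] yaw 89.9 j [-0.67  0.42  0.13  1.62 -0.06  1.11  1.05] t 28.4
(0.604, 0.294, 0.032) [270.7 331.7]
(0.642, 0.294, 0.032) [272.9 384.7]
(0.642, 0.356, 0.032) [368.7 384.7]
(0.604, 0.356, 0.032) [370.8 331.6]
(0.642, 0.27, 0.014) [241.4 368.6]
(0.65, 0.27, 0.014) [242.1 378.6]
```

Emit:
send_rows([
  {"claw": -1,"slide": [-12,0,30],"delta_rot": [0,0,0]},
  {"claw": -1,"slide": [-12,0,60],"delta_rot": [0,0,0]},
  {"claw": -1,"slide": [-12,0,67],"delta_rot": [0,0,0]},
  {"claw": -1,"slide": [-20,0,67],"delta_rot": [0,0,0]},
  {"claw": -1,"slide": [-28,0,67],"delta_rot": [0,0,0]},
])

```text
time: 29.0
position: [0.5913, 0.3252, 0.0375]
tool_rot: [0.002, 3.14, 0.002]
ft_force: [-1.0, 0.0, 0.2]
grip_width: 0.006
grip_force: 0.0
```

Emit:
send_rows([
  {"claw": -1,"slide": [-2,0,0],"delta_rot": [0,0,0]},
  {"claw": -1,"slide": [-3,0,0],"delta_rot": [0,0,0]},
  {"claw": -1,"slide": [-4,0,0],"delta_rot": [0,0,0]},
  {"claw": -1,"slide": [-4,0,0],"delta_rot": [0,0,0]},
])

```text
time: 29.4
position: [0.593, 0.3252, 0.0372]
tool_rot: [-0.001, -3.14, -0.001]
ft_force: [-5.2, -0.6, 4.6]
grip_width: 0.003
grip_force: 2.8
```

Emit:
send_rows([
  {"claw": -1,"slide": [-1,0,0],"delta_rot": [0,0,0]},
  {"claw": -1,"slide": [-2,0,0],"delta_rot": [0,0,0]},
  {"claw": -1,"slide": [-2,0,0],"delta_rot": [0,0,0]},
])

```text
time: 29.7
position: [0.5931, 0.3252, 0.0372]
tool_rot: [-0.001, -3.136, 0.0]
ft_force: [-9.5, -1.5, 7.7]
grip_width: 0.008
grip_force: 5.1
```

Emit:
send_rows([
  {"claw": -1,"slide": [10,0,0],"delta_rot": [0,0,0]},
  {"claw": 1,"slide": [12,0,-30],"delta_rot": [0,0,0]},
  {"claw": 1,"slide": [12,0,-60],"delta_rot": [0,0,0]},
  {"claw": 1,"slide": [0,0,-60],"delta_rot": [0,0,0]},
  {"claw": 1,"slide": [-25,0,-60],"delta_rot": [0,0,0]},
])

```text
time: 30.2
position: [0.6215, 0.326, 0.0985]
tool_rot: [-0.001, 3.138, 0.004]
ft_force: [-0.4, 0.2, -0.2]
grip_width: 0.282
grip_force: 0.0
```

Emit:
send_rows([
  {"claw": 1,"slide": [0,0,0],"delta_rot": [0,0,0]},
  {"claw": 1,"slide": [0,0,0],"delta_rot": [0,0,0]},
  {"claw": 1,"slide": [0,0,0],"delta_rot": [0,0,0]},
  {"claw": 1,"slide": [0,0,0],"delta_rot": [0,0,0]},
  {"claw": 1,"slide": [0,0,0],"delta_rot": [0,0,0]},
])

```text
time: 30.7
position: [0.6205, 0.3248, 0.0961]
tool_rot: [-0.001, -3.141, -0.0]
ft_force: [0.1, 0.5, 0.3]
grip_width: 0.743
grip_force: 0.0
```

Emit:
send_rows([
  {"claw": 1,"slide": [0,0,0],"delta_rot": [0,0,0]},
  {"claw": 1,"slide": [0,0,0],"delta_rot": [0,0,0]},
  {"claw": 1,"slide": [0,0,0],"delta_rot": [0,0,0]},
  {"claw": 1,"slide": [0,0,0],"delta_rot": [0,0,0]},
  {"claw": 1,"slide": [0,0,0],"delta_rot": [0,0,0]},
])

```text
time: 31.2
position: [0.621, 0.3245, 0.0961]
tool_rot: [0.002, 3.141, 0.0]
ft_force: [-0.3, -0.2, 0.2]
grip_width: 0.996
grip_force: 0.0
```

```bash
python3 -c "
from h import *
s=ctrl.get_state();print(s['ft_force'],s['grip_width']*87)
plan([.623,0.324,.040],90)
"
```

```text
[-0.3199861  -0.22630853  0.22139594] 86.66539374027177
slide [-2.  -0.5 56.1] rot [ 0.     0.    -0.001] | pos [0.621  0.3245 0.0961] yaw 89.9 j [-0.62  0.52  0.14  1.48 -0.08  1.14  1.1 ] t 31.2
```

Emit:
send_rows([
  {"claw": 1,"slide": [-2,0,30],"delta_rot": [0,0,0]},
  {"claw": 1,"slide": [-2,0,50],"delta_rot": [0,0,0]},
  {"claw": 1,"slide": [-2,0,56],"delta_rot": [0,0,0]},
  {"claw": 1,"slide": [-2,5,56],"delta_rot": [0,0,0]},
  {"claw": 1,"slide": [-2,10,56],"delta_rot": [0,0,0]},
])

```text
time: 31.7
position: [0.6237, 0.3352, 0.0413]
tool_rot: [0.002, 3.14, 0.002]
ft_force: [0.0, -0.1, -0.6]
grip_width: 1.0
grip_force: 0.0
```

Emit:
send_rows([
  {"claw": 1,"slide": [0,1,0],"delta_rot": [0,0,0]},
  {"claw": 1,"slide": [0,2,0],"delta_rot": [0,0,0]},
  {"claw": 1,"slide": [0,3,0],"delta_rot": [0,0,0]},
  {"claw": 1,"slide": [0,3,0],"delta_rot": [0,0,0]},
])

```text
time: 32.1
position: [0.6231, 0.3377, 0.0405]
tool_rot: [0.002, 3.141, 0.001]
ft_force: [-0.5, 0.2, -0.5]
grip_width: 0.998
grip_force: 0.0
```

Emit:
send_rows([
  {"claw": 1,"slide": [0,1,0],"delta_rot": [0,0,0]},
  {"claw": 1,"slide": [0,2,0],"delta_rot": [0,0,0]},
  {"claw": 1,"slide": [0,2,0],"delta_rot": [0,0,0]},
])

```text
time: 32.4
position: [0.6231, 0.3389, 0.0401]
tool_rot: [-0.002, -3.142, 0.001]
ft_force: [0.4, -1.8, 0.7]
grip_width: 1.002
grip_force: 0.6
```

Emit:
send_rows([
  {"claw": 1,"slide": [0,1,0],"delta_rot": [0,0,0]},
  {"claw": 1,"slide": [0,2,0],"delta_rot": [0,0,0]},
  {"claw": 1,"slide": [0,3,0],"delta_rot": [0,0,0]},
  {"claw": 1,"slide": [0,3,0],"delta_rot": [0,0,0]},
])

```text
time: 32.8
position: [0.6232, 0.3391, 0.04]
tool_rot: [-0.005, -3.14, 0.007]
ft_force: [-2.4, -6.7, 3.1]
grip_width: 1.001
grip_force: 3.3
```

Emit:
send_rows([
  {"claw": 1,"slide": [0,1,0],"delta_rot": [0,0,0]},
  {"claw": 1,"slide": [0,1,0],"delta_rot": [0,0,0]},
  {"claw": 1,"slide": [0,1,0],"delta_rot": [0,0,0]},
])

```text
time: 33.1
position: [0.6232, 0.3391, 0.0399]
tool_rot: [-0.006, -3.14, 0.009]
ft_force: [-2.7, -7.6, 3.7]
grip_width: 1.002
grip_force: 4.0
```

Emit:
send_rows([
  {"claw": 1,"slide": [0,-10,0],"delta_rot": [0,0,0]},
  {"claw": 1,"slide": [0,-20,0],"delta_rot": [0,0,0]},
  {"claw": 1,"slide": [0,-20,-30],"delta_rot": [0,0,0]},
  {"claw": 1,"slide": [30,-20,-70],"delta_rot": [0,0,0]},
  {"claw": 1,"slide": [75,-20,-100],"delta_rot": [0,0,0]},
])

```text
time: 33.6
position: [0.5531, 0.3231, 0.1399]
tool_rot: [0.006, 3.138, 0.003]
ft_force: [-0.2, 0.9, 0.4]
grip_width: 0.997
grip_force: 0.0
```

Emit:
send_rows([
  {"claw": 1,"slide": [50,0,-40],"delta_rot": [0,0,0]},
  {"claw": 1,"slide": [95,0,-60],"delta_rot": [0,0,0]},
  {"claw": 1,"slide": [95,0,-60],"delta_rot": [0,0,0]},
  {"claw": 1,"slide": [95,0,-60],"delta_rot": [0,0,0]},
])

```text
time: 34.0
position: [0.4554, 0.325, 0.1996]
tool_rot: [-0.003, 3.139, 0.005]
ft_force: [0.8, 0.4, 1.0]
grip_width: 1.001
grip_force: 0.0
```

```bash
python3 -c "
from h import *
s=ctrl.get_state();print(s['position'],s['ft_force'])
d=snap('scene','s9.png')
h=np.array([.623,.325])
print('block home corners',[w2p(d,(.623+a,.325+b,.032)).round(1).tolist() for a,b in [(-.019,-.031),(.019,-.031),(.019,.031),(-.019,.031)]])
t=snap('top','t9.png')
print('top',[w2p(t,(.623+a,.325+b,.032)).round(1).tolist() for a,b in [(-.019,-.031),(.019,-.031),(.019,.031),(-.019,.031)]], w2p(t,(.65,.364,.014)))
im=t['color']
print('col profile across short stop (left->right), row at block centre'); 
r=int(round(w2p(t,(.623,.325,.032))[1])); c=int(round(w2p(t,(.623,.325,.032))[0]))
print(r,c); print([tuple(int(x) for x in im[r,u]) for u in range(c-26,c+26,1)])
print([tuple(int(x) for x in im[v,c]) for v in range(r-20,r+20)])
"
```

```text
[0.45535145 0.32502708 0.1995909 ] [0.81961157 0.41749622 0.99552244]
block home corners [[308.3, 202.3], [320.6, 199.1], [310.3, 189.6], [298.2, 192.6]]
top [[205.6, 189.3], [206.4, 171.3], [176.1, 171.4], [175.1, 189.4]] [174.54165058 170.41680496]
col profile across short stop (left->right), row at block centre
180 191
[(104, 131, 135), (104, 129, 136), (108, 131, 139), (109, 131, 139), (105, 129, 137), (107, 130, 139), (105, 127, 135), (103, 128, 136), (107, 127, 135), (113, 126, 129), (130, 134, 138), (112, 131, 150), (107, 143, 172), (99, 138, 170), (103, 140, 173), (112, 151, 181), (117, 156, 186), (117, 156, 185), (115, 156, 184), (113, 156, 183), (116, 155, 184), (119, 160, 186), (116, 156, 185), (117, 156, 184), (120, 158, 187), (116, 155, 185), (113, 152, 183), (114, 155, 184), (117, 155, 184), (115, 155, 185), (117, 155, 185), (119, 158, 187), (115, 156, 185), (117, 156, 185), (117, 156, 186), (114, 154, 184), (114, 154, 182), (105, 143, 174), (97, 134, 165), (107, 149, 178), (104, 142, 169), (79, 111, 134), (49, 67, 90), (44, 66, 100), (51, 80, 127), (62, 91, 136), (66, 99, 145), (62, 101, 150), (67, 103, 153), (67, 104, 153), (65, 102, 151), (65, 102, 150)]
[(103, 128, 137), (105, 129, 137), (108, 132, 140), (104, 131, 137), (102, 125, 134), (101, 125, 134), (106, 129, 136), (105, 129, 137), (104, 126, 132), (130, 140, 144), (167, 169, 175), (139, 160, 179), (109, 146, 174), (94, 129, 160), (105, 141, 171), (111, 151, 180), (115, 152, 182), (110, 149, 180), (114, 151, 180), (111, 150, 180), (113, 152, 183), (115, 156, 183), (119, 157, 186), (117, 156, 184), (108, 145, 174), (94, 128, 159), (99, 138, 166), (98, 134, 162), (73, 104, 124), (33, 53, 72), (28, 40, 53), (25, 30, 47), (23, 41, 68), (33, 57, 88), (49, 77, 115), (59, 96, 143), (60, 100, 149), (66, 103, 151), (64, 103, 151), (67, 98, 148)]
```

```bash
python3 -c "
from h import *
for n,k in (('top',6),('scene',6)):
  d=load(n); c=w2p(d,(.623,.325,.032)).astype(int); x0,y0=c-25
  im=cv2.resize(d['color'][y0:y0+50,x0:x0+50],None,fx=k,fy=k,interpolation=cv2.INTER_CUBIC).astype(int)
  m=((im[...,2]>130)&(im[...,0]>72)&(im[...,2]-im[...,0]>48)).astype(np.uint8)
  a,l,st,ce=cv2.connectedComponentsWithStats(m); i=1+np.argmax(st[1:,4]); q=np.argwhere(l==i)[:,::-1]
  if n=='top':
    b=cv2.boxPoints(cv2.minAreaRect(q.astype(np.float32)))
    W=np.array([p2w(d,x0+(p[0]+.5)/k-.5,y0+(p[1]+.5)/k-.5,.032)[:2] for p in b]); print(W.round(4),W.mean(0))
    M=(l==i)
    for s in ('L','R','T'):
      P=[]
      for t in (range(40,300) if s!='T' else range(40,300)):
        line=np.flatnonzero(M[t] if s!='T' else M[:,t])
        if len(line)>60: P.append((line[0],t) if s=='L' else (line[-1],t) if s=='R' else (t,line[0]))
      P=np.array(P)[15:-15].astype(np.float32); v=cv2.fitLine(P,cv2.DIST_HUBER,0,.01,.01).ravel()
      f=lambda p:p2w(d,x0+(p[0]+.5)/k-.5,y0+(p[1]+.5)/k-.5,.032)
      e=f(v[2:]+v[:2]*60)-f(v[2:]-v[:2]*60); print(s,len(P),f(v[2:]).round(4),np.degrees(np.arctan2(e[1],e[0])).round(1))
"
```

```text
[[0.6431 0.3557]
 [0.6428 0.2946]
 [0.6069 0.2932]
 [0.6072 0.3539]] [0.62498581 0.32435389]
L 71 [0.6261 0.354  0.032 ] -0.5
R 71 [0.6256 0.2944 0.032 ] -1.4
T 145 [0.6422 0.328  0.032 ] -90.3
```

```bash
python3 -c "
from h import *
print(ctrl.close_job())"
```

```text
the job is handed in; nothing more can be done
None
```

I placed the stamp, ink jar, wax stick and block in the order asked and handed the job in at about 34 s. The gripper was open and clear, and the block measured flush against both stops to within about a millimetre in the top camera. The rinse jar was never touched as far as I could tell, though I took no final picture of it or the ink jar. The gripper's body did lean lightly (under 10 N, limit 40 N) on the cabinet's open drawer while I pushed the block, so I turned the gripper and repeated the pushes clear of it.

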